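# Rack the weld test pieces and cover the carrier

### The job

The weld test pieces stand in the pale wooden delivery block; there are three to five of them. Pull out each one and stand it upright in the blue carrier, its foot on the bottom of a free slot: steel pieces in the three wide slots, copper ones in the two narrow slots. When all are in, put the yellow cover squarely over the carrier's two end plates so that it sits fully down, let go of it, and leave the other things on the bench where they are.

Things in the scene. Friction and masses are not known exactly. Their poses are not given: they have to be found in the camera images.
- carrier: Carrier, fixed (place and yaw vary): blue slotted base 46 (x) x 160 (y) x 30 high mm between two aluminium end plates at its y ends, each 46 wide, 6 thick, 96 high; 172 long overall, long sides open. Origin: centre of its underside; y along its length. Five slots in a row along y, 28 apart, 24 deep (floor 6 above bench), each 33 long in x; 0-2 are 15 wide (steel), 3-4 are 11 wide (copper).
- slot_0 (a point): Mouth centre of slot 0 (15 wide, for a steel piece; edges chamfered by 2 mm), 30 mm above the bench, at y = -56 mm in the carrier's frame; axes as the carrier's. A piece standing in it has its centre 16 mm above this point.
- slot_1 (a point): Mouth centre of slot 1 (15 wide, for a steel piece; edges chamfered by 2 mm), 30 mm above the bench, at y = -28 mm in the carrier's frame; axes as the carrier's. A piece standing in it has its centre 16 mm above this point.
- slot_2 (a point): Mouth centre of slot 2 (15 wide, for a steel piece; edges chamfered by 2 mm), 30 mm above the bench, at y = +0 mm in the carrier's frame; axes as the carrier's. A piece standing in it has its centre 16 mm above this point.
- slot_3 (a point): Mouth centre of slot 3 (11 wide, for a copper piece; edges chamfered by 2 mm), 30 mm above the bench, at y = +28 mm in the carrier's frame; axes as the carrier's. A piece standing in it has its centre 16 mm above this point.
- slot_4 (a point): Mouth centre of slot 4 (11 wide, for a copper piece; edges chamfered by 2 mm), 30 mm above the bench, at y = +56 mm in the carrier's frame; axes as the carrier's. A piece standing in it has its centre 16 mm above this point.
- delivery_block: Pale wooden block 50 (x) x 160 (y) x 36 high mm, fixed (place and yaw vary). Origin: centre of its underside; y along its length. Five equal pockets in a row along y, 28 apart, 30 deep (floor 6 above the bench), 33 (x) by 15 (y); the pieces stand upright in some of them, in any order.
- steel_1_mid (a point): Centre (40 mm above its foot) of a grey steel piece with a dark weld bead round its middle: flat bar 30 wide (x), 12 thick (y), 80 long (z, upright) mm, 0.15 kg. Starts upright in a pocket of the delivery block, its width across the block, upper 50 showing; may be absent. Best taken over its 30 mm width, 20 to 25 above this point; neighbours are 28 away along the row.
- steel_2_mid (a point): Centre (40 mm above its foot) of a grey steel piece with a dark weld bead round its middle: flat bar 30 wide (x), 12 thick (y), 80 long (z, upright) mm, 0.15 kg. Starts upright in a pocket of the delivery block, its width across the block, upper 50 showing; may be absent. Best taken over its 30 mm width, 20 to 25 above this point; neighbours are 28 away along the row.
- steel_3_mid (a point): Centre (40 mm above its foot) of a grey steel piece with a dark weld bead round its middle: flat bar 30 wide (x), 12 thick (y), 80 long (z, upright) mm, 0.15 kg. Starts upright in a pocket of the delivery block, its width across the block, upper 50 showing; may be absent. Best taken over its 30 mm width, 20 to 25 above this point; neighbours are 28 away along the row.
- copper_1_mid (a point): Centre (40 mm above its foot) of a copper-coloured piece with a brass bead round its middle: flat bar 30 wide (x), 8 thick (y), 80 long (z, upright) mm, 0.15 kg. Starts upright in a pocket of the delivery block, its width across the block, upper 50 showing; may be absent. Best taken over its 30 mm width, 20 to 25 above this point; neighbours are 28 away along the row.
- copper_2_mid (a point): Centre (40 mm above its foot) of a copper-coloured piece with a brass bead round its middle: flat bar 30 wide (x), 8 thick (y), 80 long (z, upright) mm, 0.15 kg. Starts upright in a pocket of the delivery block, its width across the block, upper 50 showing; may be absent. Best taken over its 30 mm width, 20 to 25 above this point; neighbours are 28 away along the row.
- cover_grip (a point): Middle of the cover's handle bar: black, 12 mm thick, 38 long, along x (crosswise). Cover: loose yellow lid 57 (x) x 183 (y), 0.2 to 0.45 kg, rim down all round, 51 x 177 inside, 10 deep; top face 15, this point 45 above the rim's edge. Starts flat on the bench, handle up; may be knocked 2-4 cm. Drops over the end plates either way round, lengthwise; seated, this point is 131 above the carrier's origin.
- caliper: Bystander, to be left alone: steel caliper, about 66x230x9 mm, lying on the bench; origin at its underside.
- cold_chisel: Bystander, to be left alone: dark cold chisel, 19x155x13 mm, lying on the bench; origin at its underside.
- marker_pen: Bystander, to be left alone: white paint marker with a red cap, 16x125x14 mm, lying on the bench; origin at its underside.
- tape_white: Bystander, to be left alone: roll of white tape, 72 across, 19 high mm, lying on the bench; origin at its underside.
- pliers: Bystander, to be left alone: red-handled pliers, 60x188x13 mm, lying on the bench; origin at its underside.
- weld_magnet: Bystander, to be left alone: flat six-sided welding magnet with red edge, 79x90x14 mm, lying on the bench; origin at its underside.
- tape_blue: Bystander, to be left alone: roll of blue tape, 90 across, 23 high mm, lying on the bench; origin at its underside.
There are look-alikes about, which are no part of the job. What is shaped like the part that bears steel_3_mid but pink is not meant.

How it is judged:
By the outcome, as a careful person would: the job done as asked, in the order asked, and still so for the second after the job is handed in, with the robot touching nothing.
Of steel_1, steel_2, steel_3, copper_1, copper_2 only 3 to 5 are there at a start; the rules pass over those that are not, and their reading is None.
At some moment in a run one of cover may be knocked a few centimetres aside while the robot is not near it.
It also fails if it takes over 210 s, if anything falls off the work surface, if the arm or the gripper's body presses on something with over 40 N, if the wrist force passes 120 N, or if a joint passes its speed limit or range.

### The arm

A 6-joint arm with a two-finger parallel gripper is mounted at the origin on a cart in front of the work surface, level with it; the furniture and walls round the work are solid. World frame = base frame: x ahead of the robot, y to its left, z up, the work surface at z = 0. Lengths are in m, angles in rad, forces in N, time in s.
With the tool pointing down it reaches from about 0.225 to 0.875 m from the base axis. Payload 3.4 kg.
Tool frame: the origin (TCP) lies on the centre line of the jaws, within the pads' length; the fingertips stand 11 mm ahead of it and the grasp point (between the pads) lies 8 mm behind it; z points along the fingers, y is the line along which they close (so a half turn about z gives the same grasp; the last joint's range is limited). The gripper opens to 85 mm and grips with 20 to 120 N. Pads are 22 mm wide; open, the fingers measure 114 mm over their backs; the gripper's body (76 mm by 85 mm) begins 54 mm behind the grasp point. The pads swing forward as they close: fully open they stand 13 mm farther back than shut.
Start: joints at [-1.433, 0.276, 1.505, -0, 1.361, -0.121], TCP at [0.147, -0.556, 0.242] pointing down, gripper open.
Joint ranges: [-2.89, 2.89], [-0.75, 2.08], [0.22, 2.7], [-1.18, 4.32], [0.11, 2.71], [-2.7, 2.7]. Speed limits (rad/s): [2.57, 2.57, 3.14, 3.14, 3.14, 3.14].

### API

Orientations are given as a unit quaternion [w, x, y, z].
In Python, from rig import manip, eyes, job gives the robot as it stands.
- The arm moves only by the tool drive_tool, never from a script. Its argument "rows" is a list of rows, each a list of 3 entries, a list of its own where there are three numbers: the turn, a rotation vector about the world's x, y, z in rad, then the shift along the world's x, y, z in cm, then the finger opening in cm, from 0 to 8.54. A call has 1 to 8 rows; each row shifts and turns the commanded pose from where the row before left it; what a row does not reach is not made up. A row lasts 1/8 s, in which the tool goes at most 62.5 mm and 10.7 degrees, less where a joint would pass 70% of its speed; a pose out of reach is approached as far as the arm can. A call is refused whole if a number of a shift passes 6.25 or a number of a turn 0.188, either way. A call with a gripper value outside its range is refused whole. The fingers move at their own pace and stop on an object; "force" is the grip in N (left out, the last holds). Time passes only in rows, so rows that do not move let the fingers close. It gives the time, the measured TCP pose, the force, the opening and the grip force at its end, in the units of the state.
- manip.get_state(): the state, without advancing time (a new reading comes with each control period).
- eyes.get_image(name): name is "side" or "top" or "wrist"; returns the picture (480x640x3 uint8, red, green, blue); there is no depth.
- eyes.get_calibration(name): a dict with "camera_matrix" (3x3 intrinsics, pixels), "view" (4x4, takes a point from world to camera coordinates). Camera axes: x right, y up, looking along -z (the intrinsics and any distortion apply to the point x, -y, -z); pixel columns grow to the right and rows downward; lengths in m; the calibration is good to about 2 mm. A picture is of the moment at which its call begins: read the wrist's pose just before it. get_calibration takes no time and is no camera call; for the wrist camera it gives the pose at the moment of the call.
- job.sign_off(): hands the job in; it is judged then, once.
The state is a dict: "clock": time; "qpos": joint angles; "qd": joint speeds; "effort": joint torques, N m; "position": TCP position; "ee_rot": TCP orientation; "contact_force": force on the tool from outside, world axes, zero at the start; "moment": the same for the moment, N m; "width": finger opening in m; "gripper_force": force on a finger pad.
Only numpy, scipy, OpenCV 4.12 (cv2) and the standard library are available. Lean on these libraries where they do the work, as an engineer would, in place of code of your own. Each camera call takes 0.05 s, during which the arm holds its last target. There are 200 camera calls.

## Working session

There is one attempt and no reset: what is moved stays moved. The work goes in short steps, Python scripts to look and compute and a tool call to move; the robot and the scene stay as the last step left them, time stands still between calls to the robot, and variables do not carry over. Pictures are saved under pics/ and viewed, at most 16 in all, crops included, and the job is handed in when it is done.

Besides the shell and the picture viewer there is one more tool, called as name(argument=value, ...), one argument or row to a line, values as JSON. drive_tool: Moves the arm, as the interface text tells. Its arguments: {"type":"object","properties":{"rows":{"type":"array"},"force":{"type":"number"}},"required":["rows"]}

```bash
mkdir -p pics; ls; python3 - <<'E'
from rig import manip, eyes, job
import cv2,numpy as np
np.set_printoptions(precision=4,suppress=True)
print(manip.get_state())
for n in ["side","top","wrist"]:
    c=eyes.get_calibration(n); print(n,c)
    cv2.imwrite(f"pics/{n}0.png",eyes.get_image(n)[:,:,::-1])
E
```

```text
pics
{'clock': 0.0, 'qpos': array([-1.433 ,  0.2766,  1.5061,  0.    ,  1.3607, -0.121 ]), 'qd': array([ 0.0008,  0.0001, -0.0001,  0.0006, -0.0001, -0.0021]), 'effort': array([ -0.0008, -41.6775, -24.5802,  -0.0004,   0.0111,  -0.    ]), 'position': array([ 0.1471, -0.5554,  0.2414]), 'ee_rot': array([-0.0009,  0.9916,  0.129 ,  0.    ]), 'contact_force': array([-0.469 , -0.3075,  0.1306]), 'moment': array([-0.0209,  0.0333,  0.0085]), 'gripper_force': 0.0, 'width': 0.08561960494763533}
side {'camera_matrix': array([[624.9599,   0.    , 322.1087],
       [  0.    , 624.9599, 243.9195],
       [  0.    ,   0.    ,   1.    ]]), 'view': array([[ 0.9756, -0.219 , -0.0166, -0.5471],
       [ 0.1037,  0.3927,  0.9138, -0.0717],
       [-0.1936, -0.8932,  0.4058, -1.4265],
       [ 0.    ,  0.    ,  0.    ,  1.    ]])}
top {'camera_matrix': array([[595.9863,   0.    , 333.3079],
       [  0.    , 595.9863, 240.5994],
       [  0.    ,   0.    ,   1.    ]]), 'view': array([[-0.0235, -0.9997, -0.0001, -0.0682],
       [ 0.9956, -0.0234,  0.0911, -0.5745],
       [-0.0911,  0.0021,  0.9958, -1.5404],
       [ 0.    ,  0.    ,  0.    ,  1.    ]])}
wrist {'camera_matrix': array([[391.4871,   0.    , 324.608 ],
       [  0.    , 391.4871, 237.5955],
       [  0.    ,   0.    ,   1.    ]]), 'view': array([[ 0.2544, -0.9671, -0.0018, -0.5741],
       [ 0.9308,  0.2454, -0.271 ,  0.0338],
       [ 0.2626,  0.0673,  0.9626, -0.3787],
       [ 0.    ,  0.    ,  0.    ,  1.    ]])}
```

View pics/top0.png

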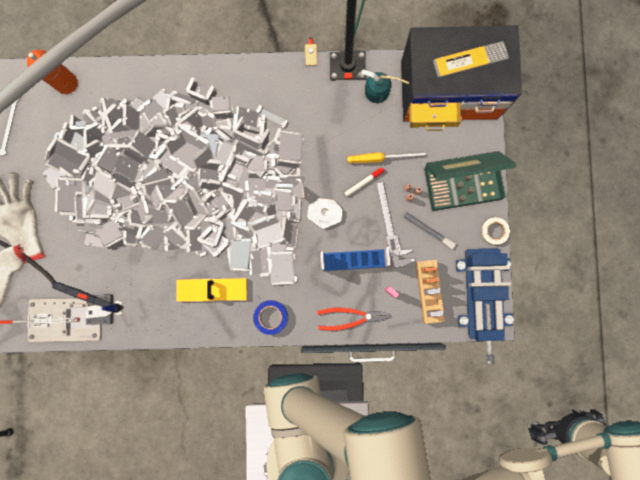

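View pics/side0.png

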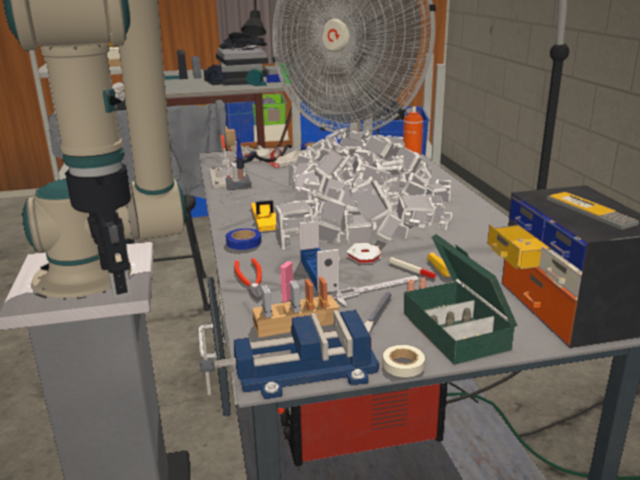

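Top: carrier ~(355,260), wooden block ~(429,292) with its row along the image's vertical, pink look-alike ~(392,292), cover ~(211,290) with its handle. Side: block ~(300,315), pink ~(287,278), carrier behind it ~(318,270). I need closer views.

```bash
cat > h.py <<'E'
from rig import manip, eyes, job
import cv2,numpy as np
from scipy.spatial.transform import Rotation as R
np.set_printoptions(precision=4,suppress=True)
def ray(cal,px):
    K,V=np.array(cal["camera_matrix"]),np.array(cal["view"])
    d=np.linalg.inv(K)@[px[0],px[1],1]; d=V[:3,:3].T@(d*[1,-1,-1])
    return -V[:3,:3].T@V[:3,3], d/np.linalg.norm(d)
def onz(cal,px,z):
    o,d=ray(cal,px); return o+d*(z-o[2])/d[2]
def proj(cal,p):
    c=np.array(cal["view"])@np.append(p,1); q=np.array(cal["camera_matrix"])@(c[:3]*[1,-1,-1]); return q[:2]/q[2]
def tri(rs):
    A=sum(np.eye(3)-np.outer(d,d) for o,d in rs); b=sum((np.eye(3)-np.outer(d,d))@o for o,d in rs)
    p=np.linalg.solve(A,b); return p,[np.linalg.norm(np.cross(p-o,d)) for o,d in rs]
def state():
    s=manip.get_state(); r=R.from_quat(np.array(s["ee_rot"])[[1,2,3,0]]); m=r.as_matrix()
    print("t",round(s["clock"],2),"tcp",s["position"],"z",m[:,2],"yaw of jaw y deg",round(np.degrees(np.arctan2(m[1,1],m[0,1])),2),"F",s["contact_force"],"w",round(s["width"],4),"g",round(s["gripper_force"],1),"q",s["qpos"]); return s
def snap(name,fn):
    cal=eyes.get_calibration(name); im=eyes.get_image(name)[:,:,::-1].copy()
    cv2.imwrite(f"pics/{fn}.png",im); np.savez(f"pics/{fn}.npz",**{k:np.array(cal[k]) for k in("camera_matrix","view")}); return cal,im
E
python3 - <<'E'
from h import *
s=state(); c=eyes.get_calibration("wrist"); o,d=ray(c,(324,237)); print(o-s["position"],d)
c=eyes.get_calibration("top")
for n,p,z in [("block",(429,292),.036),("carrier",(355,260),.03),("cover",(211,290),.045),("pinkbase",(392,292),0),("carend",(390,259),.096),("pl",(370,318),.01)]: print(n,onz(c,p,z))
im=cv2.imread("pics/top0.png")[230:350,300:460]; a=cv2.resize(im,(800,600),interpolation=3); cv2.imwrite("pics/topc.png",a)
E
```

```text
t 0.15 tcp [ 0.1471 -0.5555  0.2416] z [-0.0002  0.0014 -1.    ] yaw of jaw y deg -75.17 F [0.8267 0.3257 0.1614] w 0.0854 g 0.0 q [-1.433   0.2765  1.5058  0.      1.3607 -0.121 ]
[0.067  0.0174 0.1311] [-0.2615 -0.0656 -0.963 ]
block [ 0.4323 -0.3264  0.036 ]
carrier [ 0.5202 -0.1371  0.03  ]
cover [0.4506 0.2366 0.045 ]
pinkbase [ 0.4347 -0.2341  0.    ]
carend [ 0.5168 -0.2223  0.096 ]
pl [ 0.368  -0.1732  0.01  ]
```

View pics/topc.png

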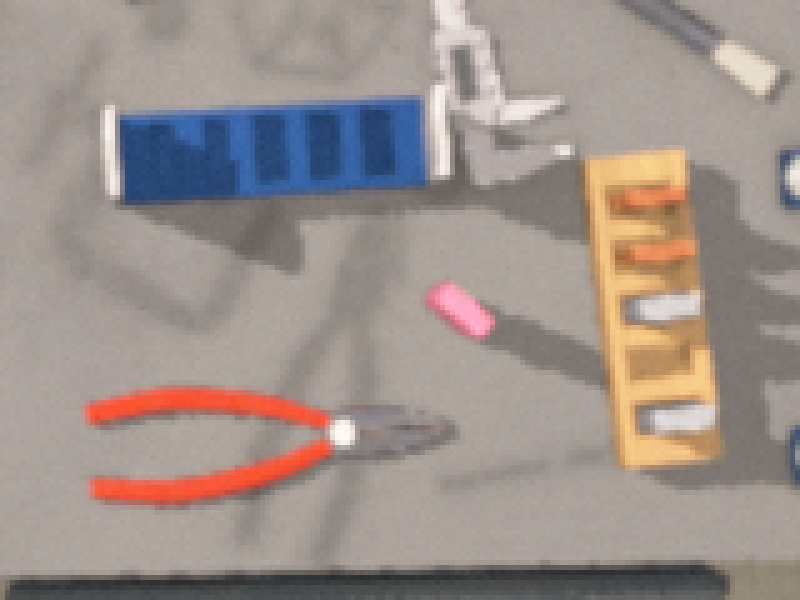

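Near-looking candidates (full top picture): copper (429,269), (430,280); steel (433,291), (435,313); pink look-alike (392,292), standing on the bench: not meant. One pocket (~431,302) is empty, so there are 4 pieces. Now I move the wrist camera in for the close check.

drive_tool(
  rows=[
    [[0,0,0],[3.9,3.8,0.5],8.5],
    [[0,0,0],[3.9,3.8,0.5],8.5],
    [[0,0,0],[3.9,3.8,0.5],8.5],
    [[0,0,0],[3.9,3.8,0.5],8.5],
    [[0,0,0],[3.9,3.8,0.5],8.5],
    [[0,0,0],[3.9,3.8,0.5],8.5],
    [[0,0,0],[3.9,3.8,0.5],8.5],
    [[0,0,0],[3.9,3.8,0.5],8.5],
  ],
)

```text
clock: 1.15
position: [0.4601, -0.2504, 0.2823]
ee_rot: [0.0, 0.992, 0.129, -0.0]
contact_force: [0.3, -0.2, 0.1]
width: 0.0851
gripper_force: 0.0
```

drive_tool(
  rows=[
    [[0,0,0],[0,0,0],8.5],
    [[0,0,0],[0,0,0],8.5],
  ],
)

```text
clock: 1.4
position: [0.4588, -0.2518, 0.282]
ee_rot: [0.0, 0.992, 0.129, -0.001]
contact_force: [0.4, -0.1, 0.1]
width: 0.0852
gripper_force: 0.0
```

```bash
python3 - <<'E'
from h import *
state(); snap("wrist","w1")
E
```

```text
t 1.4 tcp [ 0.4588 -0.2518  0.282 ] z [-0.0012 -0.0002 -1.    ] yaw of jaw y deg -75.12 F [ 0.4167 -0.0575  0.1481] w 0.0852 g 0.0 q [-0.6344  0.1776  1.5395 -0.0009  1.4254  0.6769]
```

View pics/w1.png

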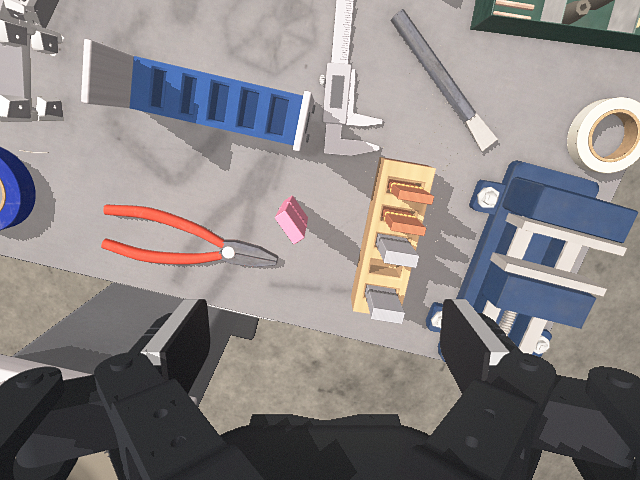

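Wrist view: block (395,240) holds, from far to near, copper (410,195), copper (405,222), steel (398,250), empty (388,270), steel (385,304). Carrier runs (85,70)-(310,120), narrow slots at left (158,88),(188,95); pink decoy (292,218), pliers (190,235). Second place for parallax.

drive_tool(
  rows=[
    [[0,0,0],[-5,0,-1],8.5],
    [[0,0,0],[-5,0,-1],8.5],
    [[0,0,0],[0,0,0],8.5],
    [[0,0,0],[0,0,0],8.5],
  ],
)

```text
clock: 1.95
position: [0.359, -0.253, 0.2627]
ee_rot: [0.001, 0.992, 0.128, 0.001]
contact_force: [-0.4, 0.1, 1.7]
width: 0.085
gripper_force: 0.0
```

```bash
python3 - <<'E'
from h import *
state(); c,im=snap("wrist","w2")
cv2.imwrite("pics/w2c.png",cv2.resize(im[60:360,60:460],(800,600),interpolation=3))
E
```

```text
t 1.95 tcp [ 0.359  -0.253   0.2627] z [ 0.0013 -0.001  -1.    ] yaw of jaw y deg -75.32 F [-0.4067  0.0722  1.7037] w 0.085 g 0.0 q [-0.7728  0.0551  1.7319  0.0002  1.3529  0.5417]
```

View pics/w2c.png

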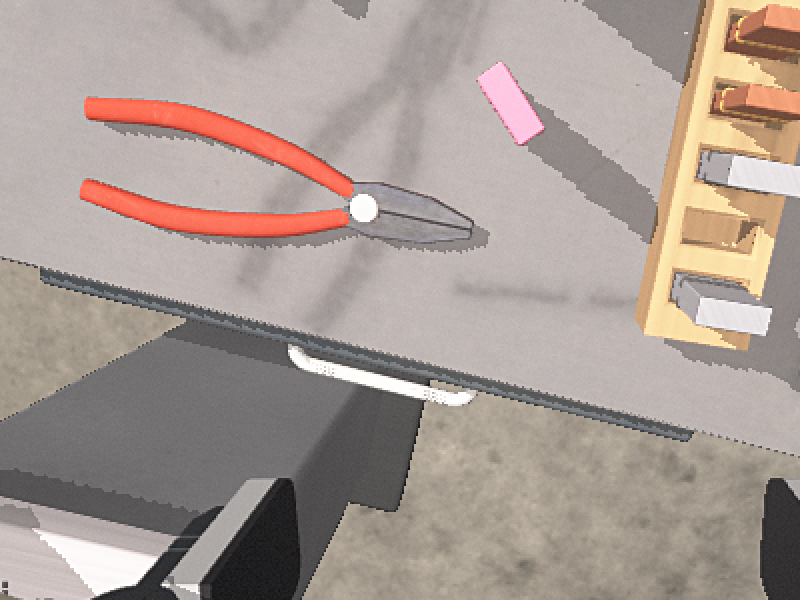

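Second view is too near the table edge for the whole block, so I take two better-placed ones.

drive_tool(
  rows=[
    [[0,0,0],[5,-3,1],8.5],
    [[0,0,0],[5,-3,1],8.5],
    [[0,0,0],[0,0,0],8.5],
    [[0,0,0],[0,0,0],8.5],
  ],
)

```text
clock: 2.5
position: [0.4595, -0.3118, 0.2816]
ee_rot: [-0.001, 0.992, 0.129, -0.001]
contact_force: [-0.8, 0.1, 0.7]
width: 0.0851
gripper_force: 0.0
```

```bash
python3 - <<'E'
from h import *
state(); c,im=snap("wrist","w3")
E
```

```text
t 2.5 tcp [ 0.4595 -0.3118  0.2816] z [-0.0014  0.0011 -1.    ] yaw of jaw y deg -75.14 F [-0.7547  0.0878  0.6534] w 0.0851 g 0.0 q [-0.7214  0.2276  1.475  -0.0001  1.4409  0.59  ]
```

drive_tool(
  rows=[
    [[0,0,0],[0,5,0],8.5],
    [[0,0,0],[0,5,0],8.5],
    [[0,0,0],[0,5,0],8.5],
    [[0,0,0],[0,0,0],8.5],
    [[0,0,0],[0,0,0],8.5],
  ],
)

```text
clock: 3.18
position: [0.4586, -0.1618, 0.2828]
ee_rot: [0.001, 0.992, 0.129, 0.0]
contact_force: [0.6, -0.8, -0.1]
width: 0.0849
gripper_force: 0.0
```

```bash
python3 - <<'E'
from h import *
state(); c,im=snap("wrist","w4")
a=cv2.imread("pics/w3.png")
A=cv2.resize(a[120:360,220:420],(500,600),interpolation=0)
B=cv2.resize(im[20:180,90:490],(800,320),interpolation=0)
cv2.imwrite("pics/bl.png",A); cv2.imwrite("pics/w4c.png",cv2.resize(im[0:345,180:640],(800,600),interpolation=0))
E
```

```text
t 3.17 tcp [ 0.4586 -0.1618  0.2828] z [ 0.0008 -0.0013 -1.    ] yaw of jaw y deg -75.13 F [ 0.5892 -0.7838 -0.0696] w 0.0849 g 0.0 q [-0.4819  0.1186  1.6098 -0.0007  1.4118  0.8296]
```

View pics/bl.png

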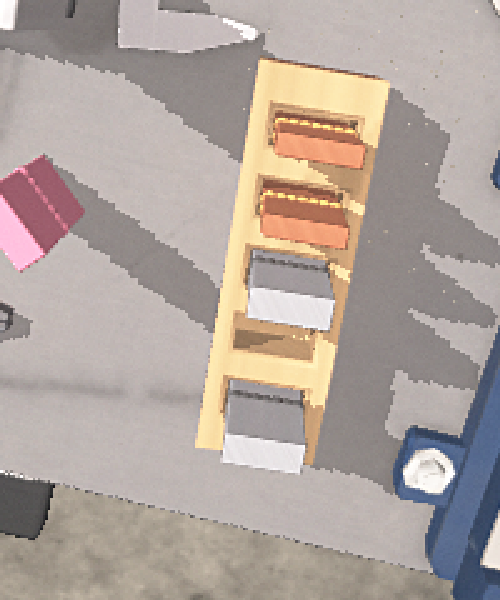

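View pics/w4c.png

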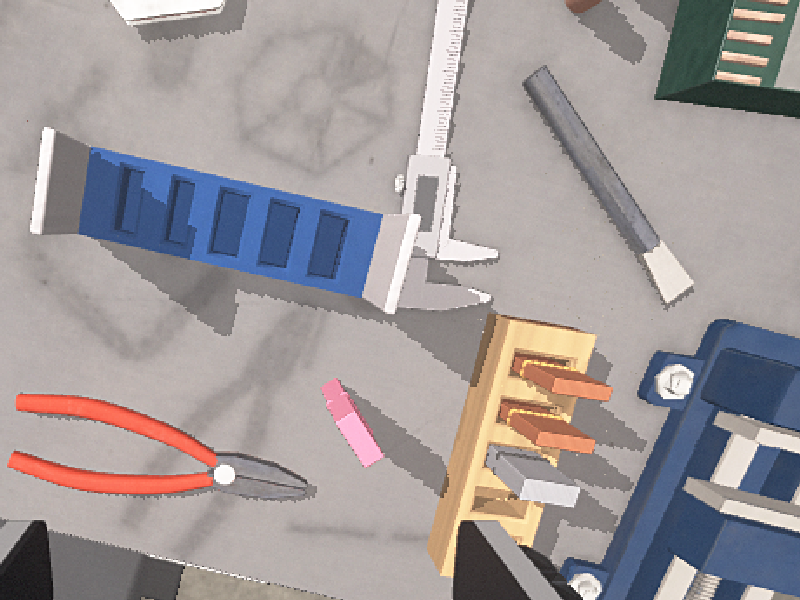

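Close check confirms: coppers (orange, brass bead) at crop (319,150),(303,226), steels (290,305),(264,451); pink left out. Wide slots toward the block (-y), narrow toward +y. Now I flood-fill the top faces and triangulate.

```bash
cat >> h.py <<'E'
def load(fn): return dict(np.load(f"pics/{fn}.npz")),cv2.imread(f"pics/{fn}.png")
def fill(im,seed,tol=22):
    m=np.zeros((im.shape[0]+2,im.shape[1]+2),np.uint8)
    cv2.floodFill(im.copy(),m,tuple(int(round(v)) for v in seed),0,(tol,)*3,(tol,)*3,4|cv2.FLOODFILL_MASK_ONLY|cv2.FLOODFILL_FIXED_RANGE|(255<<8))
    m=m[1:-1,1:-1]; c=max(cv2.findContours(m,0,1)[0],key=cv2.contourArea); M=cv2.moments(m,True)
    return np.array([M["m10"],M["m01"]])/M["m00"],M["m00"],cv2.minAreaRect(c)
E
python3 - <<'E'
from h import *
c1,i1=load("w1");c3,i3=load("w3"); c4,i4=load("w4"); ct,it=load("w4"); 
b=lambda x,y:(220+x/2.5,120+y/2.5); w=lambda x,y:(180+x/1.739,y/1.739)
S={"cuA":[("w1",(413,196)),("w3",b(319,150)),("w4",w(582,386))],"cuB":[("w1",(407,229)),("w3",b(303,228)),("w4",w(566,436))],
"stC":[("w1",(400,257)),("w3",b(290,307)),("w4",w(548,489))],"stD":[("w1",(385,312)),("w3",b(264,453))],
"plateL":[("w1",(84,85)),("w4",w(40,190))],"plateR":[("w1",(303,125)),("w4",w(403,262))],
"s0":[("w4",w(332,246))],"s1":[("w4",w(284,234))],"s2":[("w4",w(232,220))]}
for k,v in S.items():
    rs=[]
    for n,p in v:
        c,im=load(n); ce,a,r=fill(im,p); print(k,n,np.round(p,1),ce,a,np.round(r[1],1),np.round(r[2],1)); rs.append(ray(c,ce))
    if len(rs)>1: p,e=tri(rs); print("   ->",p,np.round(e,4))
E
```

```text
cuA w1 [413 196] [415.3741 196.7449] 294.0 [34.7  8.5] 9.9
cuA w3 [347.6 180. ] [347.2339 179.3729] 295.0 [35.4  8.7] 9.2
cuA w4 [514.7 222. ] [513.9151 223.1993] 271.0 [33.7  8.1] 9.5
   -> [ 0.4904 -0.3228  0.0854] [0.     0.0001 0.0001]
cuB w1 [407 229] [407.7244 228.3463] 283.0 [33.9  8.9] 9.5
cuB w3 [341.2 211.2] [341.1434 211.81  ] 279.0 [33.9  8.9] 9.5
cuB w4 [505.5 250.7] [504.4325 253.5913] 252.0 [32.7  7.7] 9.5
   -> [ 0.4625 -0.3252  0.0854] [0.0001 0.0001 0.0001]
stC w1 [400 257] [400.9015 258.5783] 396.0 [33. 12.] 9.5
stC w3 [336.  242.8] [335.5481 242.8469] 405.0 [33.4 12.2] 9.5
stC w4 [495.1 281.2] [495.2541 282.6189] 370.0 [32.4 11.7] 9.5
   -> [ 0.4345 -0.328   0.0847] [0.0001 0.0001 0.0001]
stD w1 [385 312] [387.396  315.3162] 351.0 [32.  11.1] 9.0
stD w3 [325.6 301.2] [324.6731 301.0111] 361.0 [32.1 11.4] 9.0
   -> [ 0.3789 -0.3328  0.0853] [0. 0.]
plateL w1 [84 85] [85.2037 70.1462] 383.0 [ 6.2 63. ] 3.4
plateL w4 [203.  109.3] [203.4185 102.6141] 368.0 [ 6.2 60.4] 7.6
   -> [ 0.5195 -0.0494  0.095 ] [0. 0.]
plateR w1 [303 125] [301.2661 119.9018] 387.0 [ 6.7 60.2] 11.3
plateR w4 [411.7 150.7] [410.5781 150.4548] 365.0 [ 6.5 58.5] 15.4
   -> [ 0.526  -0.2153  0.0946] [0.0001 0.0001]
s0 w4 [370.9 141.5] [366.3819 139.8866] 529.0 [14.3 39.5] 14.0
s1 w4 [343.3 134.6] [338.9787 133.8342] 609.0 [17.6 39.8] 12.1
s2 w4 [313.4 126.5] [312.2196 127.8603] 501.0 [14.9 36.1] 12.3
```

```bash
python3 - <<'E'
from h import *
c3,_=load("w3")
for z in(.02,.06): print("vise lug/body",onz(c3,(380,308),z),onz(c3,(396,328),z))
L=np.array([.5195,-.0494,.096]);Rr=np.array([.5260,-.2153,.096]);P={"cuA":[.4904,-.3228,.086],"cuB":[.4625,-.3252,.086],"stC":[.4345,-.3280,.086],"stD":[.3789,-.3328,.086],"L":L,"R":Rr}
for n in("top","side"):
    c=eyes.get_calibration(n); im=cv2.imread(f"pics/{n}0.png")
    for k,p in P.items():
        q=proj(c,p); ce,a,r=fill(im,q,35); w=onz(c,ce,p[2]); print(n,k,q,ce,a,np.round(r[1],1),"world diff mm",(w-p)[:2]*1e3)
# slot mouth check in w4/w1: corners of slot floors
u=(L-Rr)[:2]/np.linalg.norm((L-Rr)[:2]); ctr=(L+Rr)[:2]/2; print("yaw",np.degrees(np.arctan2(-u[0],u[1])),ctr)
for n in("w1","w4"):
    c,im=load(n); 
    for i in range(5):
        p=np.append(ctr+u*(-.056+.028*i),.03); q=np.round(proj(c,p)).astype(int); print(n,i,p,q)
        x=np.array([u[1],-u[0]])
        qs=[proj(c,np.append(p[:2]+x*a+u*b,.03)) for a,b in((-.0165,-.0075),(.0165,-.0075),(.0165,.0075),(-.0165,.0075))]
        cv2.polylines(im,[np.round(np.array(qs)*16).astype(np.int32)],True,(0,255,255),1,8,4)
    if n=="w4": cv2.imwrite("pics/chk.png",cv2.resize(im[60:200,180:440],(800,431),interpolation=0))
E
```

```text
vise lug/body [ 0.3569 -0.4013  0.02  ] [ 0.3381 -0.4257  0.02  ]
vise lug/body [ 0.3742 -0.3904  0.06  ] [ 0.3573 -0.4123  0.06  ]
top cuA [429.8576 268.7701] [430.1591 268.1591] 44.0 [ 4. 11.] world diff mm [ 1.5191 -0.8176]
top cuB [431.2368 279.8496] [432.2051 279.6154] 39.0 [ 3. 12.] world diff mm [ 0.53   -2.4551]
top stC [432.7817 291.0029] [433.58 290.92] 50.0 [ 4. 11.] world diff mm [ 0.1601 -2.0101]
top stD [435.5611 313.2703] [436.5192 313.1923] 52.0 [ 4. 12.] world diff mm [ 0.1374 -2.4022]
top L [320.9297 259.5394] [321.7179 259.9231] 39.0 [17.  2.] world diff mm [-1.008  -1.9521]
top R [387.076 255.395] [387.6491 254.8596] 57.0 [ 3.9 19.1] world diff mm [ 1.3095 -1.4782]
side cuA [322.4354 279.8862] [322.5217 280.1304] 23.0 [8.9 2.5] world diff mm [-0.0638 -1.0372]
side cuB [308.4266 282.1274] [308.5    282.2083] 24.0 [7.8 2.8] world diff mm [ 0.0688 -0.3623]
side stC [294.2251 284.4986] [294.6078 284.2353] 51.0 [9.1 6. ] world diff mm [0.896  0.8755]
side stD [265.3971 289.1164] [265.8333 288.9667] 60.0 [8. 8.] world diff mm [0.8747 0.387 ]
side L [308.6824 222.0415] [382.4164 196.4264] 12605.0 [141.6 240.2] world diff mm [217.1786 122.7235]
side R [327.7218 250.6251] [346.7956 275.2989] 1037.0 [102.7  50. ] world diff mm [   9.5024 -119.512 ]
yaw 2.2437141334322663 [ 0.5228 -0.1323]
w1 0 [ 0.5249 -0.1883  0.03  ] [277 115]
w1 1 [ 0.5238 -0.1603  0.03  ] [247 108]
w1 2 [ 0.5228 -0.1323  0.03  ] [217 101]
w1 3 [ 0.5217 -0.1044  0.03  ] [187  94]
w1 4 [ 0.5206 -0.0764  0.03  ] [157  87]
w4 0 [ 0.5249 -0.1883  0.03  ] [369 140]
w4 1 [ 0.5238 -0.1603  0.03  ] [340 134]
w4 2 [ 0.5228 -0.1323  0.03  ] [311 127]
w4 3 [ 0.5217 -0.1044  0.03  ] [282 120]
w4 4 [ 0.5206 -0.0764  0.03  ] [253 113]
```

View pics/chk.png

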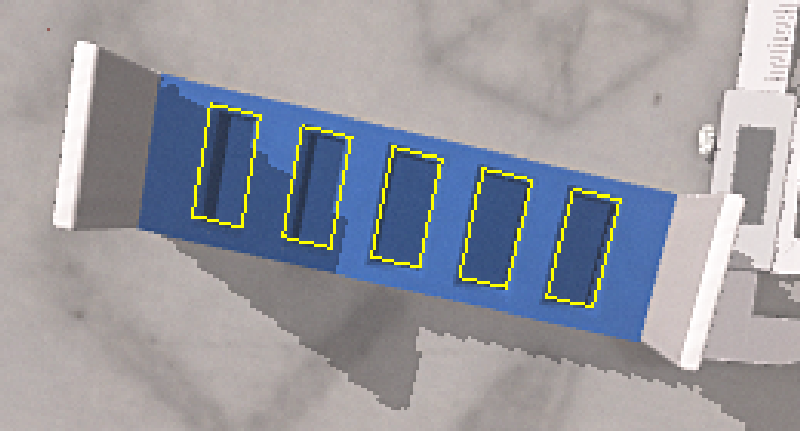

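Slot outlines drawn from the plate measurement sit on the slots; the heights check (0.085 piece tops, 0.095 plates). First piece: the near steel.

drive_tool(
  rows=[
    [[0,0,-0.0426],[-2,-4.28,-1],5],
    [[0,0,-0.0426],[-2,-4.28,-1],5],
    [[0,0,-0.0426],[-2,-4.28,-1],5],
    [[0,0,-0.0426],[-2,-4.28,-1],5],
    [[0,0,0],[0,0,-4],5],
    [[0,0,0],[0,0,-4],5],
    [[0,0,0],[0,0,-4],5],
    [[0,0,0],[0,0,0],5],
  ],
)

```text
clock: 4.22
position: [0.3769, -0.3323, 0.1196]
ee_rot: [-0.003, 0.999, 0.043, -0.002]
contact_force: [-0.1, -0.3, 0.4]
width: 0.0495
gripper_force: 0.0
```

drive_tool(
  rows=[
    [[0,0,0],[0,0,0],5],
  ],
)

```text
clock: 4.35
position: [0.3795, -0.3345, 0.1234]
ee_rot: [0.001, 0.999, 0.044, 0.001]
contact_force: [1.0, -0.2, 0.4]
width: 0.0501
gripper_force: 0.0
```

```bash
python3 -c "
from h import *
state()"
```

```text
t 4.35 tcp [ 0.3795 -0.3345  0.1234] z [ 0.0012 -0.0017 -1.    ] yaw of jaw y deg -85.0 F [ 0.9547 -0.1858  0.4426] w 0.0501 g 0.0 q [-0.8599  0.2715  1.8339 -0.0002  1.0342  0.6236]
```

drive_tool(
  rows=[
    [[0,0,0],[0,0.1,-2.1],5],
    [[0,0,0],[0,0,-2.1],5],
    [[0,0,0],[0,0,-2.1],5],
    [[0,0,0],[0,0,0],5],
    [[0,0,0],[0,0,0],5],
  ],
)

```text
clock: 4.97
position: [0.3801, -0.3333, 0.061]
ee_rot: [0.001, 0.999, 0.044, 0.001]
contact_force: [0.4, -0.2, 0.8]
width: 0.0501
gripper_force: 0.0
```

drive_tool(
  rows=[
    [[0,0,0],[0,0,0],2.5],
    [[0,0,0],[0,0,0],2.5],
    [[0,0,0],[0,0,0],2.5],
    [[0,0,0],[0,0,0],2.5],
    [[0,0,0],[0,0,0],2.5],
    [[0,0,0],[0,0,0],2.5],
  ],
  force=50,
)

```text
clock: 5.72
position: [0.3799, -0.3329, 0.0608]
ee_rot: [0.001, 0.999, 0.044, 0.001]
contact_force: [-0.7, 0.3, 6.9]
width: 0.0297
gripper_force: 49.0
```

drive_tool(
  rows=[
    [[0,0,0],[0,0,2.2],2.5],
    [[0,0,0],[0,0,4],2.5],
    [[0,0,0],[0,0,4],2.5],
    [[0,0,0],[0,0,2.8],2.5],
    [[0,0,0],[0,0,0],2.5],
  ],
)

```text
clock: 6.35
position: [0.3801, -0.3331, 0.1914]
ee_rot: [0.002, 0.999, 0.044, 0.002]
contact_force: [0.0, 0.1, -0.9]
width: 0.0292
gripper_force: 50.9
```

drive_tool(
  rows=[
    [[0,0,0.1692],[1.61,1.61,0],2.5],
    [[0,0,0.1692],[1.61,1.61,0],2.5],
    [[0,0,0.1692],[1.61,1.61,0],2.5],
    [[0,0,0.1692],[1.61,1.61,0],2.5],
    [[0,0,0.1692],[1.61,1.61,0],2.5],
    [[0,0,0.1692],[1.61,1.61,0],2.5],
    [[0,0,0.1692],[1.61,1.61,0],2.5],
    [[0,0,0.1692],[1.61,1.61,0],2.5],
  ],
)

```text
clock: 7.35
position: [0.5074, -0.2022, 0.1871]
ee_rot: [-0.002, 0.749, 0.662, -0.001]
contact_force: [-0.1, 0.3, -1.2]
width: 0.029
gripper_force: 50.8
```

drive_tool(
  rows=[
    [[0,0,0.1692],[1.61,1.61,0],2.5],
    [[0,0,0],[0,0,0],2.5],
    [[0,0,0],[0,0,0],2.5],
    [[0,0,0],[0,0,0],2.5],
  ],
)

```text
clock: 7.85
position: [0.5232, -0.1876, 0.1888]
ee_rot: [-0.0, 0.693, 0.721, -0.0]
contact_force: [0.4, 0.5, -1.4]
width: 0.0294
gripper_force: 50.8
```

```bash
python3 -c "
from h import *
state()
c,im=snap('wrist','p1')
for q in [(.5249,-.1883,.03)]: print(proj(c,q))
cv2.imwrite('pics/p1c.png',cv2.resize(im[140:440,150:550],(800,600)))"
```

```text
t 7.85 tcp [ 0.5232 -0.1876  0.1888] z [-0.0011  0.0002 -1.    ] yaw of jaw y deg 2.21 F [ 0.4126  0.5089 -1.3984] w 0.0294 g 50.8 q [-0.4693  0.2832  1.6322 -0.0004  1.2273 -0.5078]
[326.5538 222.2276]
```

View pics/p1.png

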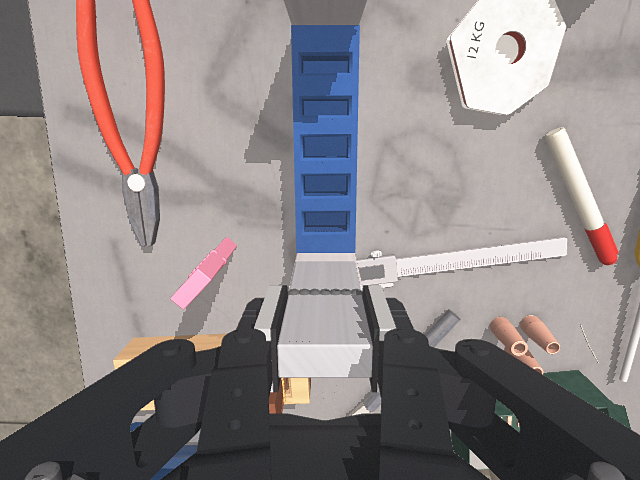

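The steel is held squarely; slot 0's mouth at ~(326,221) agrees with the predicted (326.6,222.2) from this turned view. Going down.

drive_tool(
  rows=[
    [[0,0,0],[0.17,0.03,-2.4],2.5],
    [[0,0,0],[0,0,-2.5],2.5],
    [[0,0,0],[0,0,-2.5],2.5],
    [[0,0,0],[0,0,-2.4],2.5],
    [[0,0,0],[0,0,0],2.5],
    [[0,0,0],[0,0,0],2.5],
  ],
)

```text
clock: 8.65
position: [0.5262, -0.1875, 0.0922]
ee_rot: [0.001, 0.693, 0.721, 0.0]
contact_force: [0.9, -0.2, -1.2]
width: 0.0296
gripper_force: 50.8
```

drive_tool(
  rows=[
    [[0,0,0],[0,0,-0.6],2.5],
    [[0,0,0],[0,0,-0.6],2.5],
    [[0,0,0],[0,0,0],2.5],
  ],
)

```text
clock: 9.02
position: [0.5269, -0.1876, 0.0839]
ee_rot: [0.002, 0.693, 0.721, 0.001]
contact_force: [-5.7, 2.5, 23.5]
width: 0.0295
gripper_force: 53.7
```

Touching the rim, pushed toward -x: the tool stands 2 mm too far in x. Lift a little, correct, retry.

drive_tool(
  rows=[
    [[0,0,0],[0,0,1.0],2.5],
    [[0,0,0],[-0.2,0.05,0],2.5],
    [[0,0,0],[0,0,0],2.5],
    [[0,0,0],[0,0,0],2.5],
  ],
)

```text
clock: 9.52
position: [0.5234, -0.1862, 0.0886]
ee_rot: [-0.001, 0.693, 0.721, -0.0]
contact_force: [0.4, -0.9, -0.7]
width: 0.0294
gripper_force: 50.9
```

drive_tool(
  rows=[
    [[0,0,0],[0,0,-0.5],2.5],
    [[0,0,0],[0,0,-0.5],2.5],
    [[0,0,0],[0,0,-0.3],2.5],
    [[0,0,0],[0,0,0],2.5],
    [[0,0,0],[0,0,0],2.5],
  ],
)

```text
clock: 10.15
position: [0.5239, -0.1865, 0.0764]
ee_rot: [0.0, 0.693, 0.721, 0.0]
contact_force: [-0.0, -0.0, -2.0]
width: 0.0292
gripper_force: 50.8
```

drive_tool(
  rows=[
    [[0,0,0],[0,0,-0.6],2.5],
    [[0,0,0],[0,0,-0.6],2.5],
    [[0,0,0],[0,0,-0.35],2.5],
    [[0,0,0],[0,0,0],2.5],
    [[0,0,0],[0,0,0],2.5],
  ],
)

```text
clock: 10.78
position: [0.5237, -0.1864, 0.0608]
ee_rot: [-0.0, 0.693, 0.721, -0.0]
contact_force: [-0.6, 0.6, 1.1]
width: 0.029
gripper_force: 50.8
```

drive_tool(
  rows=[
    [[0,0,0],[0,0,0],5],
    [[0,0,0],[0,0,0],5],
    [[0,0,0],[0,0,0],5],
    [[0,0,0],[0,0,2],5],
    [[0,0,0],[0,0,3],5],
    [[0,0,0],[0,0,3],5],
  ],
)

```text
clock: 11.52
position: [0.5236, -0.1863, 0.1415]
ee_rot: [-0.0, 0.693, 0.721, -0.0]
contact_force: [0.6, -0.2, -0.3]
width: 0.0503
gripper_force: 0.0
```

drive_tool(
  rows=[
    [[0,0,-0.1692],[-0.99,-1.57,0.2],5],
    [[0,0,-0.1692],[-0.99,-1.57,0],5],
    [[0,0,-0.1692],[-0.99,-1.57,0],5],
    [[0,0,-0.1692],[-0.99,-1.57,0],5],
    [[0,0,-0.1692],[-0.99,-1.57,0],5],
    [[0,0,-0.1692],[-0.99,-1.57,0],5],
    [[0,0,-0.1692],[-0.99,-1.57,0],5],
    [[0,0,-0.1692],[-0.99,-1.57,0],5],
  ],
)

```text
clock: 12.52
position: [0.4442, -0.3125, 0.1428]
ee_rot: [0.0, 0.992, 0.126, 0.0]
contact_force: [0.2, -0.4, -0.3]
width: 0.0502
gripper_force: 0.0
```

drive_tool(
  rows=[
    [[0,0,-0.1692],[-0.99,-1.57,0],5],
    [[0,0,0],[0,0,0],5],
    [[0,0,0],[0,0,0],5],
    [[0,0,0],[0,0,0],5],
  ],
)

```text
clock: 13.02
position: [0.435, -0.327, 0.1428]
ee_rot: [-0.0, 0.999, 0.045, 0.0]
contact_force: [0.5, 0.8, 0.0]
width: 0.0501
gripper_force: 0.0
```

```bash
python3 -c "
from h import *
state()"
```

```text
t 13.03 tcp [ 0.435  -0.327   0.1428] z [ 0.0001  0.0002 -1.    ] yaw of jaw y deg -84.82 F [0.5274 0.8109 0.0328] w 0.0501 g 0.0 q [-0.7727  0.3053  1.7255  0.0003  1.1109  0.7076]
```

drive_tool(
  rows=[
    [[0,0,0],[0,-0.1,-2.7],5],
    [[0,0,0],[0,0,-2.7],5],
    [[0,0,0],[0,0,-2.8],5],
    [[0,0,0],[0,0,0],5],
    [[0,0,0],[0,0,0],5],
  ],
)

```text
clock: 13.65
position: [0.4354, -0.3289, 0.0616]
ee_rot: [0.001, 0.999, 0.045, 0.0]
contact_force: [-0.5, -0.0, 1.0]
width: 0.0498
gripper_force: 0.0
```

drive_tool(
  rows=[
    [[0,0,0],[0,0,0],2.5],
    [[0,0,0],[0,0,0],2.5],
    [[0,0,0],[0,0,0],2.5],
    [[0,0,0],[0,0,0],2.5],
    [[0,0,0],[0,0,0],2.5],
    [[0,0,0],[0,0,0],2.5],
  ],
  force=50,
)

```text
clock: 14.4
position: [0.4354, -0.3292, 0.0622]
ee_rot: [0.001, 0.999, 0.044, 0.001]
contact_force: [-0.1, 0.6, 6.0]
width: 0.0294
gripper_force: 49.5
```

drive_tool(
  rows=[
    [[0,0,0],[0,0,2.2],2.5],
    [[0,0,0],[0,0,4],2.5],
    [[0,0,0],[0,0,4],2.5],
    [[0,0,0],[0,0,2.8],2.5],
    [[0,0,0],[0,0,0],2.5],
    [[0,0,0],[0,0,0],2.5],
  ],
)

```text
clock: 15.15
position: [0.4338, -0.328, 0.1894]
ee_rot: [-0.001, 0.999, 0.044, -0.001]
contact_force: [0.2, 0.2, -3.4]
width: 0.0292
gripper_force: 50.2
```

drive_tool(
  rows=[
    [[0,0,0.1692],[0.99,1.88,0],2.5],
    [[0,0,0.1692],[0.99,1.88,0],2.5],
    [[0,0,0.1692],[0.99,1.88,0],2.5],
    [[0,0,0.1692],[0.99,1.88,0],2.5],
    [[0,0,0.1692],[0.99,1.88,0],2.5],
    [[0,0,0.1692],[0.99,1.88,0],2.5],
    [[0,0,0.1692],[0.99,1.88,0],2.5],
    [[0,0,0.1692],[0.99,1.88,0],2.5],
  ],
)

```text
clock: 16.15
position: [0.513, -0.1771, 0.1885]
ee_rot: [-0.002, 0.749, 0.662, -0.001]
contact_force: [0.8, 0.3, -1.9]
width: 0.0294
gripper_force: 50.2
```

drive_tool(
  rows=[
    [[0,0,0.1692],[0.99,1.88,0],2.5],
    [[0,0,0],[0,0,0],2.5],
    [[0,0,0],[0,0,-3],2.5],
    [[0,0,0],[0,0,-3],2.5],
    [[0,0,0],[0,0,-3],2.5],
    [[0,0,0],[0,0,0],2.5],
    [[0,0,0],[0,0,0],2.5],
  ],
)

```text
clock: 17.02
position: [0.5239, -0.1601, 0.1011]
ee_rot: [0.0, 0.693, 0.721, -0.0]
contact_force: [-0.3, 0.4, -0.7]
width: 0.029
gripper_force: 50.1
```

```bash
python3 -c "
from h import *
state()"
```

```text
t 17.02 tcp [ 0.5239 -0.1601  0.1011] z [ 0.0003 -0.0004 -1.    ] yaw of jaw y deg 2.24 F [-0.2539  0.4388 -0.7466] w 0.029 g 50.1 q [-0.4235  0.3522  1.7735 -0.0003  1.0154 -0.4624]
```

Correct by (-0.1, +0.1) cm and lower.

drive_tool(
  rows=[
    [[0,0,0],[-0.1,0.12,-0.8],2.5],
    [[0,0,0],[0,0,-0.7],2.5],
    [[0,0,0],[0,0,-0.6],2.5],
    [[0,0,0],[0,0,-0.4],2.5],
    [[0,0,0],[0,0,0],2.5],
  ],
)

```text
clock: 17.65
position: [0.5225, -0.1582, 0.0754]
ee_rot: [-0.0, 0.693, 0.721, -0.0]
contact_force: [-1.1, 0.4, -1.3]
width: 0.0295
gripper_force: 50.1
```

drive_tool(
  rows=[
    [[0,0,0],[0,0,-0.5],2.5],
    [[0,0,0],[0,0,-0.5],2.5],
    [[0,0,0],[0,0,-0.4],2.5],
    [[0,0,0],[0,0,0],2.5],
    [[0,0,0],[0,0,0],2.5],
  ],
)

```text
clock: 18.27
position: [0.5227, -0.1583, 0.0622]
ee_rot: [0.0, 0.693, 0.721, 0.0]
contact_force: [-1.7, -0.4, 3.5]
width: 0.0292
gripper_force: 50.7
```

drive_tool(
  rows=[
    [[0,0,0],[0,0,0],5],
    [[0,0,0],[0,0,0],5],
    [[0,0,0],[0,0,0],5],
    [[0,0,0],[0,0,2],5],
    [[0,0,0],[0,0,3],5],
    [[0,0,0],[0,0,3],5],
  ],
)

```text
clock: 19.02
position: [0.5227, -0.1582, 0.1424]
ee_rot: [-0.0, 0.693, 0.721, -0.0]
contact_force: [-1.0, -0.2, 0.5]
width: 0.0498
gripper_force: 0.0
```

drive_tool(
  rows=[
    [[0,0,-0.1692],[-0.66,-1.86,0],5],
    [[0,0,-0.1692],[-0.66,-1.86,0],5],
    [[0,0,-0.1692],[-0.66,-1.86,0],5],
    [[0,0,-0.1692],[-0.66,-1.86,0],5],
    [[0,0,-0.1692],[-0.66,-1.86,0],5],
    [[0,0,-0.1692],[-0.66,-1.86,0],5],
    [[0,0,-0.1692],[-0.66,-1.86,0],5],
    [[0,0,-0.1692],[-0.66,-1.86,0],5],
  ],
)

```text
clock: 20.02
position: [0.4697, -0.3077, 0.1417]
ee_rot: [-0.0, 0.992, 0.126, -0.0]
contact_force: [1.3, 1.5, -0.5]
width: 0.05
gripper_force: 0.0
```

drive_tool(
  rows=[
    [[0,0,-0.1692],[-0.66,-1.86,0],5],
    [[0,0,0],[0,0,0],5],
    [[0,0,0],[0,0,-2.5],5],
    [[0,0,0],[0,0,0],5],
    [[0,0,0],[0,0,0],5],
  ],
)

```text
clock: 20.65
position: [0.4638, -0.3253, 0.1173]
ee_rot: [0.0, 0.999, 0.045, 0.0]
contact_force: [0.2, 0.2, 0.5]
width: 0.0503
gripper_force: 0.0
```

```bash
python3 -c "
from h import *
state()"
```

```text
t 20.65 tcp [ 0.4638 -0.3253  0.1173] z [ 0.0003 -0.0001 -1.    ] yaw of jaw y deg -84.84 F [0.2406 0.1646 0.5139] w 0.0503 g 0.0 q [-0.7346  0.36    1.7122  0.0002  1.0691  0.746 ]
```

drive_tool(
  rows=[
    [[0,0,0],[0,0,-2.8],5],
    [[0,0,0],[0,0,-2.8],5],
    [[0,0,0],[0,0,0],5],
    [[0,0,0],[0,0,0],5],
  ],
)

```text
clock: 21.15
position: [0.4643, -0.3263, 0.0621]
ee_rot: [0.001, 0.999, 0.044, 0.001]
contact_force: [-0.0, 0.2, 0.3]
width: 0.0496
gripper_force: 0.0
```

drive_tool(
  rows=[
    [[0,0,0],[0,0,0],2.5],
    [[0,0,0],[0,0,0],2.5],
    [[0,0,0],[0,0,0],2.5],
    [[0,0,0],[0,0,0],2.5],
    [[0,0,0],[0,0,0],2.5],
    [[0,0,0],[0,0,0],2.5],
  ],
  force=50,
)

```text
clock: 21.9
position: [0.4642, -0.3264, 0.0623]
ee_rot: [0.001, 0.999, 0.044, 0.001]
contact_force: [-0.1, 0.3, 6.7]
width: 0.0292
gripper_force: 49.3
```

drive_tool(
  rows=[
    [[0,0,0],[0,0,2.2],2.5],
    [[0,0,0],[0,0,4],2.5],
    [[0,0,0],[0,0,4],2.5],
    [[0,0,0],[0,0,2.8],2.5],
    [[0,0,0],[0,0,0],2.5],
    [[0,0,0],[0,0,0],2.5],
  ],
)

```text
clock: 22.65
position: [0.4625, -0.325, 0.1894]
ee_rot: [-0.001, 0.999, 0.044, -0.001]
contact_force: [-0.3, -0.1, -1.2]
width: 0.029
gripper_force: 50.3
```

drive_tool(
  rows=[
    [[0,0,0.1523],[0.58,2.23,0],2.5],
    [[0,0,0.1523],[0.58,2.23,0],2.5],
    [[0,0,0.1523],[0.58,2.23,0],2.5],
    [[0,0,0.1523],[0.58,2.23,0],2.5],
    [[0,0,0.1523],[0.58,2.23,0],2.5],
    [[0,0,0.1523],[0.58,2.23,0],2.5],
    [[0,0,0.1523],[0.58,2.23,0],2.5],
    [[0,0,0.1523],[0.58,2.23,0],2.5],
  ],
)

```text
clock: 23.65
position: [0.5087, -0.146, 0.1886]
ee_rot: [-0.002, 0.792, 0.61, -0.001]
contact_force: [-0.2, 0.4, -1.7]
width: 0.029
gripper_force: 50.3
```

drive_tool(
  rows=[
    [[0,0,0.1523],[0.58,2.23,0],2.5],
    [[0,0,0.1523],[0.58,2.23,0],2.5],
    [[0,0,0],[0,0,-3],2.5],
    [[0,0,0],[0,0,-3],2.5],
    [[0,0,0],[0,0,-3],2.5],
    [[0,0,0],[0,0,0],2.5],
    [[0,0,0],[0,0,0],2.5],
  ],
)

```text
clock: 24.52
position: [0.5214, -0.1028, 0.1007]
ee_rot: [-0.0, 0.693, 0.721, -0.0]
contact_force: [0.2, -0.1, -1.1]
width: 0.0289
gripper_force: 50.3
```

```bash
python3 -c "
from h import *
state()"
```

```text
t 24.52 tcp [ 0.5214 -0.1028  0.1007] z [-0.0004  0.0001 -1.    ] yaw of jaw y deg 2.32 F [ 0.171  -0.0594 -1.0971] w 0.0289 g 50.3 q [-0.3256  0.3316  1.8087  0.      1.0016 -0.3661]
```

drive_tool(
  rows=[
    [[0,0,0],[-0.08,0.06,-0.8],2.5],
    [[0,0,0],[0,0,-0.7],2.5],
    [[0,0,0],[0,0,-0.6],2.5],
    [[0,0,0],[0,0,-0.4],2.5],
    [[0,0,0],[0,0,0],2.5],
  ],
)

```text
clock: 25.15
position: [0.5203, -0.102, 0.0755]
ee_rot: [-0.0, 0.693, 0.721, -0.0]
contact_force: [-0.0, -0.1, -1.5]
width: 0.0292
gripper_force: 50.3
```

drive_tool(
  rows=[
    [[0,0,0],[0,0,-0.5],2.5],
    [[0,0,0],[0,0,-0.5],2.5],
    [[0,0,0],[0,0,-0.4],2.5],
    [[0,0,0],[0,0,0],2.5],
    [[0,0,0],[0,0,0],2.5],
  ],
)

```text
clock: 25.78
position: [0.5205, -0.1021, 0.0624]
ee_rot: [0.0, 0.693, 0.721, -0.0]
contact_force: [-2.4, -0.1, 5.9]
width: 0.0292
gripper_force: 51.0
```

drive_tool(
  rows=[
    [[0,0,0],[0,0,0],5],
    [[0,0,0],[0,0,0],5],
    [[0,0,0],[0,0,0],5],
    [[0,0,0],[0,0,2],5],
    [[0,0,0],[0,0,3],5],
    [[0,0,0],[0,0,3],5],
  ],
)

```text
clock: 26.52
position: [0.5204, -0.102, 0.1424]
ee_rot: [-0.0, 0.693, 0.721, -0.0]
contact_force: [-0.6, -0.4, -0.1]
width: 0.0497
gripper_force: 0.0
```

drive_tool(
  rows=[
    [[0,0,-0.1523],[-0.29,-2.21,0],5],
    [[0,0,-0.1523],[-0.29,-2.21,0],5],
    [[0,0,-0.1523],[-0.29,-2.21,0],5],
    [[0,0,-0.1523],[-0.29,-2.21,0],5],
    [[0,0,-0.1523],[-0.29,-2.21,0],5],
    [[0,0,-0.1523],[-0.29,-2.21,0],5],
    [[0,0,-0.1523],[-0.29,-2.21,0],5],
    [[0,0,-0.1523],[-0.29,-2.21,0],5],
  ],
)

```text
clock: 27.52
position: [0.4972, -0.2796, 0.1416]
ee_rot: [-0.0, 0.981, 0.193, -0.0]
contact_force: [-0.2, -0.7, -0.2]
width: 0.0502
gripper_force: 0.0
```

drive_tool(
  rows=[
    [[0,0,-0.1523],[-0.29,-2.21,0],5],
    [[0,0,-0.1523],[-0.29,-2.21,0],5],
    [[0,0,0],[0,0,-2.5],5],
    [[0,0,0],[0,0,0],5],
    [[0,0,0],[0,0,0],5],
  ],
)

```text
clock: 28.15
position: [0.4918, -0.323, 0.1171]
ee_rot: [0.0, 0.999, 0.044, 0.0]
contact_force: [0.5, 0.7, -0.7]
width: 0.0502
gripper_force: 0.0
```

```bash
python3 -c "
from h import *
state()"
```

```text
t 28.15 tcp [ 0.4918 -0.323   0.1171] z [ 0.0002 -0.0001 -1.    ] yaw of jaw y deg -84.92 F [ 0.5149  0.7466 -0.6905] w 0.0502 g 0.0 q [-0.6994  0.3894  1.6634  0.      1.0885  0.7827]
```

drive_tool(
  rows=[
    [[0,0,0],[0,0,-2.8],5],
    [[0,0,0],[0,0,-2.8],5],
    [[0,0,0],[0,0,0],5],
    [[0,0,0],[0,0,0],5],
  ],
)

```text
clock: 28.65
position: [0.4925, -0.3236, 0.0622]
ee_rot: [0.001, 0.999, 0.044, 0.001]
contact_force: [0.1, 0.4, 0.3]
width: 0.05
gripper_force: 0.0
```

drive_tool(
  rows=[
    [[0,0,0],[0,0,0],2.5],
    [[0,0,0],[0,0,0],2.5],
    [[0,0,0],[0,0,0],2.5],
    [[0,0,0],[0,0,0],2.5],
    [[0,0,0],[0,0,0],2.5],
    [[0,0,0],[0,0,0],2.5],
  ],
  force=50,
)

```text
clock: 29.4
position: [0.4925, -0.3237, 0.0625]
ee_rot: [0.001, 0.999, 0.044, 0.001]
contact_force: [-0.4, 0.4, 6.7]
width: 0.0291
gripper_force: 49.4
```

drive_tool(
  rows=[
    [[0,0,0],[0,0,2.2],2.5],
    [[0,0,0],[0,0,4],2.5],
    [[0,0,0],[0,0,4],2.5],
    [[0,0,0],[0,0,2.8],2.5],
    [[0,0,0],[0,0,0],2.5],
    [[0,0,0],[0,0,0],2.5],
  ],
)

```text
clock: 30.15
position: [0.4907, -0.3224, 0.1894]
ee_rot: [-0.001, 0.999, 0.044, -0.001]
contact_force: [0.7, 0.4, -0.9]
width: 0.0293
gripper_force: 50.2
```

drive_tool(
  rows=[
    [[0,0,0.1523],[0.28,2.49,0],2.5],
    [[0,0,0.1523],[0.28,2.49,0],2.5],
    [[0,0,0.1523],[0.28,2.49,0],2.5],
    [[0,0,0.1523],[0.28,2.49,0],2.5],
    [[0,0,0.1523],[0.28,2.49,0],2.5],
    [[0,0,0.1523],[0.28,2.49,0],2.5],
    [[0,0,0.1523],[0.28,2.49,0],2.5],
    [[0,0,0.1523],[0.28,2.49,0],2.5],
  ],
)

```text
clock: 31.15
position: [0.5128, -0.1226, 0.1886]
ee_rot: [-0.002, 0.793, 0.61, -0.001]
contact_force: [0.9, -0.3, -1.4]
width: 0.0291
gripper_force: 50.2
```

drive_tool(
  rows=[
    [[0,0,0.1523],[0.28,2.49,0],2.5],
    [[0,0,0.1523],[0.28,2.49,0],2.5],
    [[0,0,0],[0,0,-3],2.5],
    [[0,0,0],[0,0,-3],2.5],
    [[0,0,0],[0,0,-3],2.5],
    [[0,0,0],[0,0,0],2.5],
    [[0,0,0],[0,0,0],2.5],
  ],
)

```text
clock: 32.02
position: [0.5196, -0.0741, 0.1007]
ee_rot: [-0.0, 0.693, 0.721, -0.0]
contact_force: [0.0, -0.7, -2.2]
width: 0.0289
gripper_force: 50.2
```

```bash
python3 -c "
from h import *
state()"
```

```text
t 32.02 tcp [ 0.5196 -0.0741  0.1007] z [-0.0004  0.0001 -1.    ] yaw of jaw y deg 2.32 F [ 0.0284 -0.7276 -2.1729] w 0.0289 g 50.2 q [-0.2743  0.323   1.8227  0.      0.9963 -0.3149]
```

drive_tool(
  rows=[
    [[0,0,0],[-0.02,0.03,-0.8],2.5],
    [[0,0,0],[0,0,-0.7],2.5],
    [[0,0,0],[0,0,-0.6],2.5],
    [[0,0,0],[0,0,-0.4],2.5],
    [[0,0,0],[0,0,0],2.5],
  ],
)

```text
clock: 32.65
position: [0.5191, -0.0737, 0.0755]
ee_rot: [-0.0, 0.693, 0.721, -0.0]
contact_force: [-0.0, 0.4, -1.1]
width: 0.029
gripper_force: 50.2
```

drive_tool(
  rows=[
    [[0,0,0],[0,0,-0.5],2.5],
    [[0,0,0],[0,0,-0.5],2.5],
    [[0,0,0],[0,0,-0.4],2.5],
    [[0,0,0],[0,0,0],2.5],
    [[0,0,0],[0,0,0],2.5],
  ],
)

```text
clock: 33.28
position: [0.5193, -0.0738, 0.0625]
ee_rot: [0.0, 0.693, 0.721, -0.0]
contact_force: [-0.8, -0.0, 5.8]
width: 0.0294
gripper_force: 51.0
```

drive_tool(
  rows=[
    [[0,0,0],[0,0,0],5],
    [[0,0,0],[0,0,0],5],
    [[0,0,0],[0,0,0],5],
    [[0,0,0],[0,0,2],5],
    [[0,0,0],[0,0,4],5],
    [[0,0,0],[0,0,4],5],
    [[0,0,0],[0,0,4],5],
  ],
)

```text
clock: 34.15
position: [0.5192, -0.0738, 0.2029]
ee_rot: [-0.0, 0.693, 0.721, -0.0]
contact_force: [0.2, -0.6, -0.5]
width: 0.0497
gripper_force: 0.0
```

All four pieces seated. Now to the cover: rise, turn the jaws +90°, and look at it and at the filled carrier on the way.

drive_tool(
  rows=[
    [[0,0,0],[0,0,4],8.5],
    [[0,0,0],[0,0,4],8.5],
    [[0,0,0.157],[-1.2,2,0],8.5],
    [[0,0,0.157],[-1.2,2,0],8.5],
    [[0,0,0.157],[-1.2,3,0],8.5],
    [[0,0,0.157],[-1.2,3,0],8.5],
    [[0,0,0.157],[-1.2,3,0],8.5],
    [[0,0,0.157],[-1.2,3,0],8.5],
  ],
)

```text
clock: 35.15
position: [0.4468, 0.0871, 0.2817]
ee_rot: [-0.0, 0.288, 0.958, 0.0]
contact_force: [0.8, 0.2, -1.1]
width: 0.0851
gripper_force: 0.0
```

drive_tool(
  rows=[
    [[0,0,0.157],[-1.2,3,0],8.5],
    [[0,0,0.157],[-1.2,3,0],8.5],
    [[0,0,0.157],[-1.2,3,0],8.5],
    [[0,0,0.157],[-1.2,3,0],8.5],
    [[0,0,0],[0,0,0],8.5],
    [[0,0,0],[0,0,0],8.5],
    [[0,0,0],[0,0,0],8.5],
  ],
)

```text
clock: 36.02
position: [0.3997, 0.2054, 0.2818]
ee_rot: [0.0, -0.019, 1.0, -0.0]
contact_force: [0.4, 0.6, 0.3]
width: 0.0848
gripper_force: 0.0
```

```bash
python3 - <<'E'
from h import *
state(); snap("wrist","c1"); c,im=snap("top","t2"); snap("side","s2")
a=cv2.imread("pics/c1.png"); b=cv2.resize(cv2.imread("pics/s2.png")[180:340,200:440],(480,320),interpolation=3); t=cv2.resize(im[240:330,160:460],(800,240),interpolation=0)
o=np.zeros((600,800,3),np.uint8); o[:240]=t; o[240:560,:480]=b; o[240:480,480:]=cv2.resize(a,(320,240),interpolation=3); cv2.imwrite("pics/mix.png",o)
E
```

```text
t 36.02 tcp [0.3997 0.2054 0.2818] z [ 0.0001 -0.0004 -1.    ] yaw of jaw y deg 92.18 F [0.376  0.5551 0.2874] w 0.0848 g 0.0 q [ 0.32    0.062   1.677  -0.0004  1.4027 -1.2887]
```

View pics/mix.png

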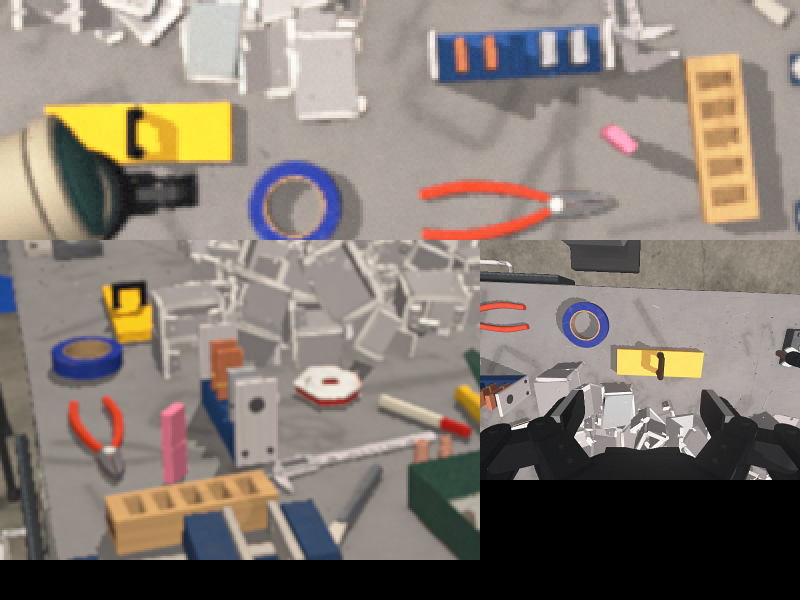

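Carrier holds copper, copper, (free), steel, steel, all upright; the block is empty; the cover's handle is at c1 ~(360,245). Second place for the cover.

drive_tool(
  rows=[
    [[0,0,0],[2.5,1.5,-3],4],
    [[0,0,0],[2.5,1.5,-3],4],
    [[0,0,0],[0,0,0],4],
    [[0,0,0],[0,0,0],4],
    [[0,0,0],[0,0,0],4],
  ],
)

```text
clock: 36.8
position: [0.4493, 0.2359, 0.2231]
ee_rot: [0.001, -0.02, 1.0, 0.0]
contact_force: [0.3, 0.2, -0.6]
width: 0.0396
gripper_force: 0.0
```

```bash
python3 - <<'E'
from h import *
state(); snap("wrist","c2")
top,bar={},{}
for n in("c1","c2"):
    c,im=load(n); h=cv2.cvtColor(im,cv2.COLOR_BGR2HSV)
    y=((cv2.inRange(h,(20,120,60),(35,255,255)))); y=cv2.morphologyEx(y,3,np.ones((9,9)))
    cs=cv2.findContours(y,0,1)[0]; k=max(cs,key=cv2.contourArea); r=cv2.minAreaRect(k); print(n,"yellow",cv2.contourArea(k),np.round(r[0],1),np.round(r[1],1),round(r[2],2))
    m=np.zeros_like(y); cv2.drawContours(m,[cv2.convexHull(k)],-1,255,-1)
    d=cv2.inRange(h,(0,0,0),(180,255,55))&cv2.dilate(m,np.ones((15,15))); ks=sorted(cv2.findContours(d,0,1)[0],key=cv2.contourArea)[-3:]
    for q in ks: print("   dark",cv2.contourArea(q),np.round(cv2.minAreaRect(q)[0],1),np.round(cv2.minAreaRect(q)[1],1),round(cv2.minAreaRect(q)[2],1))
c,im=load("c2"); print(c["view"]); x,yy=np.round(r[0]).astype(int); cv2.imwrite("pics/c2c.png",cv2.resize(im[max(yy-110,0):yy+110,x-145:x+145],(800,600),interpolation=0)); print(x-145,max(yy-110,0))
E
```

```text
t 36.8 tcp [0.4493 0.2359 0.2231] z [ 0.0017  0.0006 -1.    ] yaw of jaw y deg 92.26 F [ 0.2937  0.2206 -0.5868] w 0.0396 g 0.0 q [ 0.3464  0.1856  1.6773  0.      1.2769 -1.2639]
c1 yellow 3730.5 [400.1 248.3] [92.2 50.3] 2.34
   dark 0.0 [368. 243.] [6. 0.] -90.0
   dark 0.0 [368. 236.] [0. 0.] 0.0
   dark 0.0 [367.  233.5] [1. 0.] -90.0
c2 yellow 5691.0 [382.3 212.9] [111.4  62.1] 2.49
   dark 0.0 [341. 218.] [0. 0.] 0.0
   dark 0.0 [342. 205.] [4. 0.] -90.0
   dark 0.0 [342. 201.] [0. 0.] 0.0
[[-0.0379  0.9993  0.0004 -0.2187]
 [-0.9622 -0.0364 -0.2699  0.4713]
 [-0.2697 -0.0106  0.9629 -0.2355]
 [ 0.      0.      0.      1.    ]]
237 103
```

View pics/c2.png

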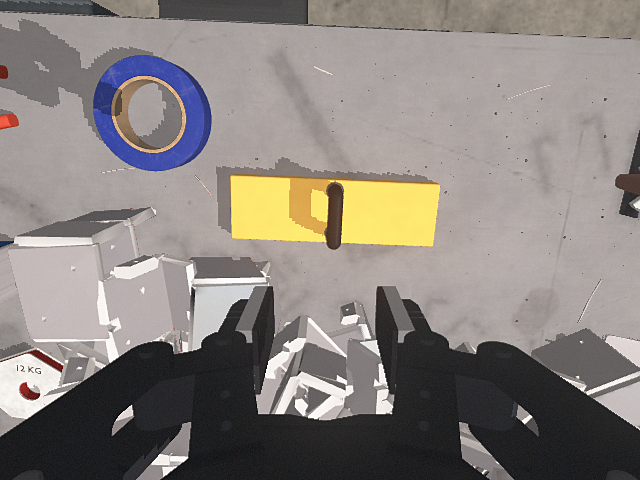

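Cover is at c2 hull (231,175)-(440,184)-(434,246)-(232,240), handle bar (335,185)-(334,246), dark brown. Measure both.

```bash
cat > cov.py <<'E'
from h import *
def cover(n):
    c,im=load(n); h=cv2.cvtColor(im,cv2.COLOR_BGR2HSV)
    y=cv2.inRange(h,(17,120,90),(35,255,255)); y=cv2.morphologyEx(y,2,np.ones((3,3)))
    y=cv2.morphologyEx(y,3,np.ones((25,25))); k=max(cv2.findContours(y,0,1)[0],key=cv2.contourArea)
    hull=cv2.convexHull(k); P=cv2.approxPolyDP(hull,6,True)[:,0].astype(float)
    m=np.zeros_like(y); cv2.drawContours(m,[hull],-1,255,-1)
    d=cv2.inRange(h,(0,0,0),(180,255,110))&cv2.dilate(m,np.ones((5,5))); b=max(cv2.findContours(d,0,1)[0],key=cv2.contourArea); r=cv2.minAreaRect(b)
    return c,P,cv2.minAreaRect(hull),r
if __name__=="__main__":
    rs=[];cr=[]
    for n in("c1","c2"):
        c,P,R0,r=cover(n); W=np.array([onz(c,p,.015) for p in P]); print(n,"corners",P.tolist(),"\n",W[:,:2],"mean",W.mean(0),"\n bar",r)
        rs.append(ray(c,r[0])); cr.append([ray(c,p) for p in P]); print(" bar@45",onz(c,r[0],.048))
    print("bar tri",tri(rs)); print("rect centres tri",tri([ray(cover(n)[0],cover(n)[2][0]) for n in("c1","c2")]))
E
python3 cov.py
```

```text
c1 corners [[274.0, 218.0], [443.0, 222.0], [441.0, 274.0], [274.0, 268.0]] 
 [[0.4239 0.1534]
 [0.4217 0.3296]
 [0.4794 0.3342]
 [0.4791 0.1535]] mean [0.451  0.2427 0.015 ] 
 bar ((360.193115234375, 249.1827850341797), (15.861687660217285, 50.3255615234375), 4.763641834259033)
 bar@45 [0.4443 0.2416 0.048 ]
c2 corners [[230.0, 176.0], [435.0, 182.0], [432.0, 245.0], [233.0, 238.0]] 
 [[0.4246 0.1534]
 [0.4231 0.3305]
 [0.4799 0.3343]
 [0.4801 0.1546]] mean [0.4519 0.2432 0.015 ] 
 bar ((333.9356384277344, 213.07339477539062), (17.01968002319336, 62.180564880371094), 1.432096242904663)
 bar@45 [0.4468 0.2433 0.048 ]
bar tri (array([0.452 , 0.2441, 0.0233]), [np.float64(9.168008140378029e-05), np.float64(9.168008140383379e-05)])
rect centres tri (array([0.451 , 0.2441, 0.0131]), [np.float64(0.0003906952389671959), np.float64(0.0003906952389672831)])
```

drive_tool(
  rows=[
    [[0,0,-0.034],[0.27,0.8,-4],4],
    [[0,0,0],[0,0,-4],4],
    [[0,0,0],[0,0,-4],4],
    [[0,0,0],[0,0,-3.5],4],
    [[0,0,0],[0,0,0],4],
    [[0,0,0],[0,0,0],4],
    [[0,0,0],[0,0,0],4],
  ],
)

```text
clock: 37.72
position: [0.4534, 0.2447, 0.0687]
ee_rot: [0.002, -0.003, 1.0, 0.001]
contact_force: [0.7, -0.5, 0.3]
width: 0.0399
gripper_force: 0.0
```

```bash
python3 -c "
from h import *
s=state(); c,im=snap('wrist','c3'); print(proj(c,(.452,.244,.045)),proj(c,s['position']))"
```

```text
t 37.73 tcp [0.4534 0.2447 0.0687] z [ 0.0038  0.0015 -1.    ] yaw of jaw y deg 90.33 F [ 0.7438 -0.4958  0.2667] w 0.0399 g 0.0 q [ 0.3598  0.3473  1.8862  0.0001  0.9041 -1.2169]
[323.0263 289.1734] [324.8438 318.4311]
```

View pics/c3.png

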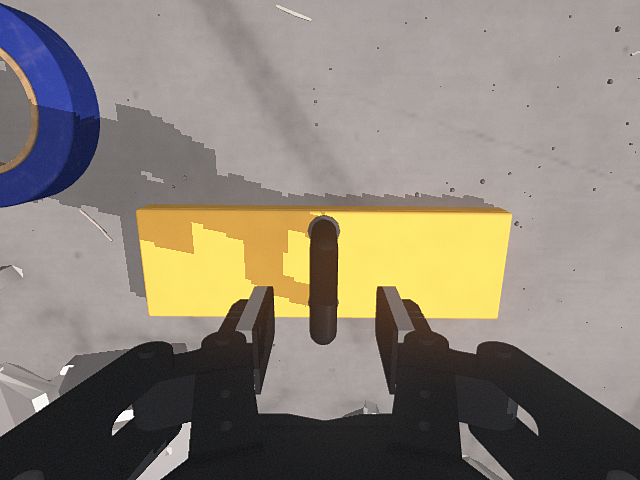

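Bar is centred between the pads at (323,285), as predicted (323,289). Down and grip.

drive_tool(
  rows=[
    [[0,0,0],[-0.1,0,-1.6],4],
    [[0,0,0],[0,0,-1.5],4],
    [[0,0,0],[0,0,0],4],
    [[0,0,0],[0,0,0],4],
  ],
)

```text
clock: 38.28
position: [0.4514, 0.2443, 0.0361]
ee_rot: [0.0, -0.003, 1.0, 0.0]
contact_force: [0.3, -0.7, 0.7]
width: 0.0401
gripper_force: 0.0
```

drive_tool(
  rows=[
    [[0,0,0],[0,0,0],0.6],
    [[0,0,0],[0,0,0],0.6],
    [[0,0,0],[0,0,0],0.6],
    [[0,0,0],[0,0,0],0.6],
    [[0,0,0],[0,0,0],0.6],
    [[0,0,0],[0,0,0],0.6],
    [[0,0,0],[0,0,0],0.6],
    [[0,0,0],[0,0,0],0.6],
  ],
  force=80,
)

```text
clock: 39.28
position: [0.4514, 0.2444, 0.0364]
ee_rot: [0.001, -0.003, 1.0, 0.0]
contact_force: [-1.8, 0.1, 5.8]
width: 0.0094
gripper_force: 78.1
```

```bash
python3 -c "
from h import *
s=state()"
```

```text
t 39.27 tcp [0.4514 0.2444 0.0364] z [ 0.001   0.0005 -1.    ] yaw of jaw y deg 90.33 F [-1.8342  0.0735  5.8018] w 0.0094 g 78.1 q [ 0.3605  0.3894  1.9247  0.0001  0.8264 -1.2161]
```

drive_tool(
  rows=[
    [[0,0,0],[0,0,1],0.6],
    [[0,0,0],[0,0,2],0.6],
    [[0,0,0],[0,0,3],0.6],
    [[0,0,0],[0,0,4],0.6],
    [[0,0,0],[0,0,4],0.6],
    [[0,0,0],[0,0,4],0.6],
    [[0,0,0],[0,0,3],0.6],
    [[0,0,0],[0,0,0],0.6],
  ],
)

```text
clock: 40.28
position: [0.452, 0.2447, 0.2479]
ee_rot: [0.002, -0.003, 1.0, 0.001]
contact_force: [0.5, -0.2, -3.4]
width: 0.0094
gripper_force: 78.1
```

```bash
python3 -c "
from h import *
s=state(); c,im=snap('wrist','c4'); cv2.imwrite('pics/c4s.png',cv2.resize(im,(480,360)))"
```

```text
t 40.27 tcp [0.452  0.2447 0.2479] z [ 0.0046  0.0018 -1.    ] yaw of jaw y deg 90.34 F [ 0.5152 -0.1705 -3.3783] w 0.0094 g 78.1 q [ 0.3606  0.1779  1.6239  0.0001  1.3348 -1.2162]
```

View pics/c4s.png

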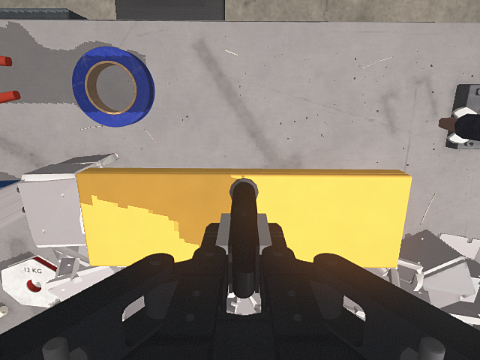

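Cover hangs level in the grip (3.4 N). Measure the cover's centre relative to the TCP from its top-face edges, lit part.

```bash
python3 - <<'E'
from h import *
for n,z,tcp,cols,rows in(("c3",.015,(.4534,.2447),range(420,480,8),range(230,290,8)),("c4",.2479+.008-.030,(.452,.2447),range(470,520,8),range(250,290,8))):
    c,im=load(n); h=cv2.cvtColor(im,cv2.COLOR_BGR2HSV)
    y=cv2.inRange(h,(20,110,200),(35,255,255)); yy=cv2.inRange(h,(14,110,100),(35,255,255))
    T=[];B=[]
    for u in cols:
        v=np.flatnonzero(y[:,u]); T.append(onz(c,(u,v[0]-.5),z)[:2]); B.append(onz(c,(u,v[-1]+.5),z)[:2])
    L=[];Rr=[]
    for v in rows:
        u=np.flatnonzero(yy[v]); L.append(onz(c,(u[0]-.5,v),z)[:2]); Rr.append(onz(c,(u[-1]+.5,v),z)[:2])
    T,B,L,Rr=map(np.array,(T,B,L,Rr))
    print(n,"x near/far",T.mean(0),B.mean(0),"width",(B-T)[:,0].mean(),"mid x",((B+T)/2)[:,0].mean()," ends y",L[:,1].mean(),Rr[:,1].mean(),"len",(Rr-L)[:,1].mean(),"mid y",((Rr+L)/2)[:,1].mean())
    print("  slopes",np.polyfit(T[:,1],T[:,0],1)[0],np.polyfit(B[:,1],B[:,0],1)[0],np.polyfit(Rr[:,0],Rr[:,1],1)[0],"mid-tcp",((B+T)/2)[:,0].mean()-tcp[0],((Rr+L)/2)[:,1].mean()-tcp[1])
E
```

```text
c3 x near/far [0.4248 0.304 ] [0.4799 0.309 ] width 0.05507942002597335 mid x 0.4523858619013965  ends y 0.1534545244091838 0.3346304368604716 len 0.18117591245128778 mid y 0.2440424806348277
  slopes -0.004007741592714002 0.09969518383745836 -0.009725332515435508 mid-tcp -0.001014138098603512 -0.0006575193651723044
c4 x near/far [0.4257 0.3131] [0.4811 0.3199] width 0.055358592417411846 mid x 0.45342208000012846  ends y 0.15403484882175703 0.3354313952480128 len 0.18139654642625583 mid y 0.2447331220348849
  slopes -0.003963244607153711 0.13685317797459387 0.004181127899061706 mid-tcp 0.001422080000128445 3.312203488489707e-05
```

drive_tool(
  rows=[
    [[0,0,0],[0.2,-2.5,1],0.6],
    [[0,0,0],[0.3,-5,1],0.6],
    [[0,0,0],[0.3,-5,1],0.6],
    [[0,0,0],[0.3,-5,0],0.6],
    [[0,0,0.011],[0.3,-5,0],0.6],
    [[0,0,0.011],[0.3,-5,0],0.6],
    [[0,0,0.011],[0.3,-5,0],0.6],
    [[0,0,0],[0,-5,0],0.6],
  ],
)

```text
clock: 41.32
position: [0.4699, -0.1319, 0.2733]
ee_rot: [-0.002, -0.019, 1.0, 0.001]
contact_force: [1.3, -0.3, -4.3]
width: 0.009
gripper_force: 78.3
```

drive_tool(
  rows=[
    [[0,0,0],[4,0,0],0.6],
    [[0,0,0],[4,0,0],0.6],
    [[0,0,0],[4,0,0],0.6],
    [[0,0,0],[3,0,0],0.6],
    [[0,0,0],[0,0,0],0.6],
    [[0,0,0],[0,0,0],0.6],
    [[0,0,0],[0,0,0],0.6],
  ],
)

```text
clock: 42.2
position: [0.6198, -0.1306, 0.2751]
ee_rot: [-0.001, -0.019, 1.0, 0.0]
contact_force: [0.4, 0.2, -2.0]
width: 0.0095
gripper_force: 78.5
```

```bash
python3 -c "
from h import *
s=state(); c,im=snap('wrist','d1'); print(proj(c,(.5195,-.0494,.096)),proj(c,(.5260,-.2153,.096))); cv2.imwrite('pics/d1s.png',im)"
```

```text
t 42.2 tcp [ 0.6198 -0.1306  0.2751] z [-0.0019  0.0006 -1.    ] yaw of jaw y deg 92.21 F [ 0.414   0.2354 -2.0417] w 0.0095 g 78.5 q [-0.3175  0.3514  1.3128 -0.      1.4794 -1.9268]
[438.7664  87.4036] [215.5149  87.895 ]
```

View pics/d1s.png

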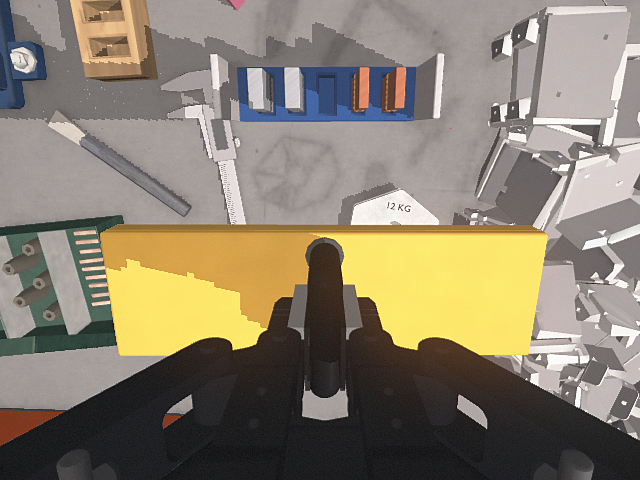

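Both the filled carrier (plate tops ~(439,87) and ~(215,88)) and the held cover are visible. Measure both in this one view.

```bash
python3 - <<'E'
from h import *
c,im=load("d1"); P=[]
for p in((438.8,87.4),(215.5,87.9)):
    ce,a,r=fill(im,p,22); P.append(onz(c,ce,.096)); print(p,ce,a,np.round(r[1],1),round(r[2],1),P[-1])
ctr=(P[0]+P[1])/2; d=P[0]-P[1]; print("carrier",ctr,"len",np.linalg.norm(d),"yaw",np.degrees(np.arctan2(-d[0],d[1])))
h=cv2.cvtColor(im,cv2.COLOR_BGR2HSV); y=cv2.inRange(h,(20,110,200),(35,255,255)); yy=cv2.inRange(h,(14,110,100),(35,255,255)); z=.2751-.022
T=np.array([onz(c,(u,np.flatnonzero(y[:,u])[0]-.5),z)[:2] for u in range(420,530,10)]); B=np.array([onz(c,(u,np.flatnonzero(y[:,u])[-1]+.5),z)[:2] for u in range(495,525,6)])
L=[];Rr=[]
for v in range(250,300,8):
    u=np.flatnonzero(yy[v]); L.append(onz(c,(u[0]-.5,v),z)[:2]); Rr.append(onz(c,(u[-1]+.5,v),z)[:2])
L,Rr=np.array(L),np.array(Rr); s=np.polyfit(T[:,1],T[:,0],1); sb=np.polyfit(B[:,1],B[:,0],1); my=((L+Rr)/2)[:,1].mean()
print("near x at mid",np.polyval(s,my),"far",np.polyval(s,B[:,1].mean())-T[:,0].mean(),B.mean(0),"slope deg",-np.degrees(np.arctan(s[0])),"mid y",my,"len",(Rr-L)[:,1].mean())
w=(B[:,0]-np.polyval(s,B[:,1])).mean(); print("width",w,"mid x",np.polyval(s,my)+w/2)
E
```

```text
(438.8, 87.4) [438.5081  85.1135] 370.0 [ 5.9 63.5] 4.1 [ 0.5179 -0.0498  0.096 ]
(215.5, 87.9) [214.8692  71.5654] 214.0 [35.1  6.2] 85.9 [ 0.5147 -0.2154  0.096 ]
carrier [ 0.5163 -0.1326  0.096 ] len 0.16561242558569506 yaw -1.1074858342595224
near x at mid 0.5933241377458675 far -0.0008827923722756204 [ 0.6457 -0.049 ] slope deg 2.115049492105282 mid y -0.13159897285724456 len 0.18147010546584416
width 0.0554528768025266 mid x 0.6210505761471308
```

drive_tool(
  rows=[
    [[0,0,0],[-3.3,0,0],0.6],
    [[0,0,0],[-3.3,-0.1,0],0.6],
    [[0,0,0],[-3.4,0,0],0.6],
    [[0,0,0],[0,0,-4],0.6],
    [[0,0,0],[0,0,-4],0.6],
    [[0,0,0],[0,0,-4],0.6],
    [[0,0,0],[0,0,0],0.6],
    [[0,0,0],[0,0,0],0.6],
  ],
)

```text
clock: 43.25
position: [0.522, -0.1322, 0.1575]
ee_rot: [0.001, -0.019, 1.0, -0.001]
contact_force: [0.2, -0.7, -2.2]
width: 0.0095
gripper_force: 78.4
```

drive_tool(
  rows=[
    [[0,0,0],[0,0,0],0.6],
    [[0,0,0],[0,0,0],0.6],
  ],
)

```text
clock: 43.5
position: [0.5219, -0.1321, 0.1573]
ee_rot: [0.001, -0.019, 1.0, -0.0]
contact_force: [0.6, -0.3, -3.8]
width: 0.0092
gripper_force: 78.4
```

```bash
python3 -c "
from h import *
s=state()"
```

```text
t 43.5 tcp [ 0.5219 -0.1321  0.1573] z [ 0.0027 -0.0009 -1.    ] yaw of jaw y deg 92.23 F [ 0.6365 -0.2577 -3.8492] w 0.0092 g 78.4 q [-0.3772  0.2823  1.7194  0.0001  1.1371 -1.9869]
```

drive_tool(
  rows=[
    [[0,0,0],[-0.19,0,-0.7],0.6],
    [[0,0,0],[0,0,-0.7],0.6],
    [[0,0,0],[0,0,-0.5],0.6],
    [[0,0,0],[0,0,-0.4],0.6],
    [[0,0,0],[0,0,0],0.6],
    [[0,0,0],[0,0,0],0.6],
  ],
)

```text
clock: 44.25
position: [0.5193, -0.1319, 0.1329]
ee_rot: [0.0, -0.019, 1.0, -0.0]
contact_force: [0.5, 0.6, -2.4]
width: 0.0096
gripper_force: 78.5
```

drive_tool(
  rows=[
    [[0,0,0],[0.05,0,-0.3],0.6],
    [[0,0,0],[0,0,-0.3],0.6],
    [[0,0,0],[0,0,0],0.6],
    [[0,0,0],[0,0,0],0.6],
  ],
)

```text
clock: 44.75
position: [0.5197, -0.1318, 0.1268]
ee_rot: [0.0, -0.019, 1.0, 0.0]
contact_force: [0.9, -0.6, -2.6]
width: 0.0092
gripper_force: 78.5
```

Entered freely (rim 5 mm below the plate tops). On to the seat.

drive_tool(
  rows=[
    [[0,0,0],[0,0,-0.25],0.6],
    [[0,0,0],[0,0,-0.2],0.6],
    [[0,0,0],[0,0,0],0.6],
    [[0,0,0],[0,0,0],0.6],
  ],
)

```text
clock: 45.25
position: [0.5197, -0.1318, 0.1225]
ee_rot: [0.0, -0.019, 1.0, -0.0]
contact_force: [-0.9, 0.5, -0.6]
width: 0.0091
gripper_force: 79.0
```

drive_tool(
  rows=[
    [[0,0,0],[0,0,-0.1],0.6],
    [[0,0,0],[0,0,0],0.6],
    [[0,0,0],[0,0,0],0.6],
  ],
)

```text
clock: 45.62
position: [0.5197, -0.1318, 0.1224]
ee_rot: [0.0, -0.019, 1.0, -0.0]
contact_force: [-2.6, -0.4, 5.6]
width: 0.0093
gripper_force: 79.6
```

Fully seated (hard stop at 0.1224, as reckoned). Release, rise and check.

drive_tool(
  rows=[
    [[0,0,0],[0,0,0.05],4],
    [[0,0,0],[0,0,0],4],
    [[0,0,0],[0,0,0],4],
    [[0,0,0],[0,0,0],4],
    [[0,0,0],[0,0,2],4],
    [[0,0,0],[0,0,4],4],
    [[0,0,0],[0,0,4],4],
    [[0,0,0],[0,0,3],4],
  ],
)

```text
clock: 46.62
position: [0.52, -0.1319, 0.2536]
ee_rot: [0.001, -0.019, 1.0, -0.0]
contact_force: [0.6, 0.1, 0.4]
width: 0.0401
gripper_force: 0.0
```

drive_tool(
  rows=[
    [[0,0,0],[-4,3,0],4],
    [[0,0,0],[-4,4,0],4],
    [[0,0,0],[-4,4,0],4],
    [[0,0,0],[0,4,0],4],
    [[0,0,0],[0,0,0],4],
    [[0,0,0],[0,0,0],4],
  ],
)

```text
clock: 47.38
position: [0.3999, 0.0178, 0.2519]
ee_rot: [0.0, -0.02, 1.0, -0.0]
contact_force: [0.5, -0.4, -0.1]
width: 0.0401
gripper_force: 0.0
```

```bash
python3 - <<'E'
from h import *
state(); _,s=snap("side","s3"); _,t=snap("top","t3")
o=np.zeros((600,800,3),np.uint8); o[:300]=cv2.resize(t[230:335,180:460],(800,300),interpolation=3); o[300:,:400]=cv2.resize(s[180:320,240:380],(400,300),interpolation=3)[:300]; cv2.imwrite("pics/end.png",o)
E
```

```text
t 47.38 tcp [0.3999 0.0178 0.2519] z [ 0.0005 -0.0007 -1.    ] yaw of jaw y deg 92.27 F [ 0.5175 -0.4369 -0.0537] w 0.0401 g 0.0 q [-0.129   0.0006  1.816  -0.0007  1.3244 -1.7392]
```

View pics/end.png

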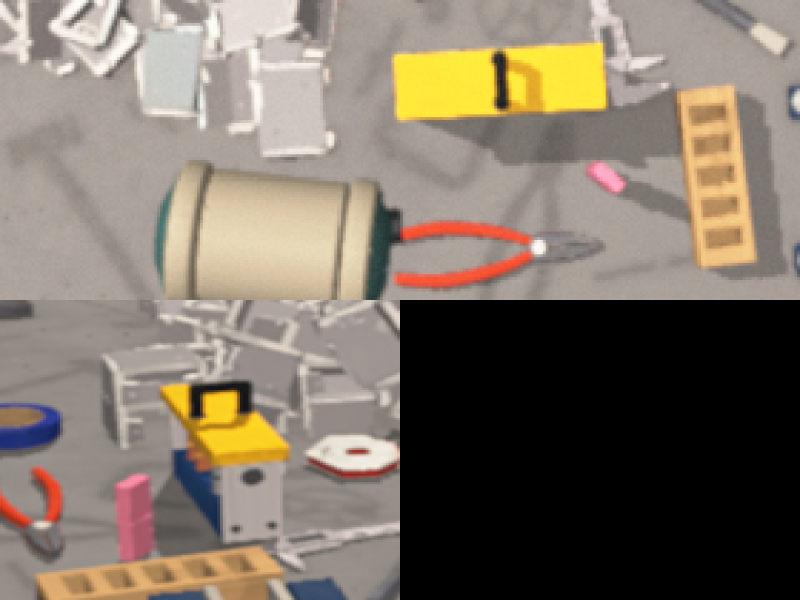

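The cover sits level and square on both end plates (top (500,80), side (225,425)); the block is empty and bystanders are where they were.

```bash
python3 -c "
from rig import job
print(job.sign_off())"
```

```text
the job is handed in; nothing more can be done
None
```

I handed the job in at about 47 s of robot time: the two steel and two copper pieces stand in the carrier's wide and narrow slots, the cover sits fully down on both end plates and is released, and the final pictures show the bystanders in view unmoved.

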